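# Zero the bench comparator on the reference bush

## Robot

A 7-joint arm with a two-finger parallel gripper is mounted at the origin on a cart in front of the work surface, level with it; the furniture and walls round the work are solid. World frame = base frame: x ahead of the robot, y to its left, z up, the work surface at z = 0. Lengths are in mm, angles in rad, forces in N, time in s.
With the tool pointing down it reaches from about 350 to 900 mm from the base axis. Payload 7.2 kg.
Tool frame: the origin (TCP) lies midway between the tips of the shut fingers; the grasp point (between the pads) lies 19 mm behind it; z points along the fingers, y is the direction in which the jaws open and shut (so a half turn about z gives the same grasp; the last joint's range is limited). The gripper opens to 85 mm and grips with 20 to 120 N. Pads are 22 mm wide; open, the fingers measure 114 mm over their backs; the gripper's body (76 mm by 85 mm) begins 54 mm behind the grasp point. The pads swing forward as they close: fully open they stand 13 mm farther back than shut.
Start: joints at [-1.388, 0.411, -0.013, 1.596, 0.006, 1.134, -0.082], TCP at [155.121, 605.447, 231.297] pointing down, gripper open.
Joint ranges: [-2.95, 2.95], [-0.29, 1.99], [-1.47, 1.44], [0.14, 2.54], [-1.03, 4.17], [0.13, 1.85], [-2.86, 2.86]. Speed limits (rad/s): [2.39, 2.39, 3.01, 3.01, 3.14, 3.14, 3.14].

## Interface

Orientations are given as a 3x3 rotation matrix whose columns are the frame's x, y, z axes.
In Python, from station import arm gives the robot as it stands. The module is installed in compiled form; this text tells all that it offers.
- The arm moves only by the tool arm_command, never from a script. Its argument "steps" is a list of rows, each an object with "jaw": the gripper's target within -1 to 1 (shut at 1, half-way at 0, fully open at -1); "travel": the shift along the tool's x, y, z in m, a list of three; "twist": the turn about the tool's z in rad. A call has exactly 10 rows; each row shifts and turns the commanded pose from where the row before left it, along the tool's axes as they then stand; what a row does not reach is not made up. A row lasts 1/10 s, in which the tool goes at most 50 mm and 8.59 degrees, less where a joint would pass 70% of its speed; a pose out of reach is approached as far as the arm can. A call is refused whole if a number of a shift passes 0.05 or a number of a turn 0.15, either way. A call with a gripper value outside its range is refused whole. The fingers move at their own pace and stop on an object; the grip force is fixed at half the most. Time passes only in rows, so rows that do not move let the fingers close, or fill a call up. It gives the time, the measured TCP pose, the force and the opening at its end, in the units of the state.
- arm.read_state(): the state, without advancing time (a new reading comes with each control period).
- arm.camera(name): name is "scene" or "side" or "wrist"; returns a dict with "pixels" (480x640x3 uint8, red, green, blue), "fov_y" (degrees; the focal length in pixels is half the picture's height over the tangent of half this angle, whatever the lens; pixels are square), "cx", "cy" (the principal point, pixels), "extrinsics" (4x4, takes a point from camera to world coordinates). Camera axes: x right, y down, z forward; pixel columns grow to the right and rows downward; lengths in mm; the calibration is good to about 2 mm. A picture is of the moment at which its call begins. There is no depth.
- arm.job_done(): hands the job in, once; it reports no verdict.
The state is a dict: "t": time; "joints": joint angles; "dq": joint speeds; "joint_efforts": joint torques, N m; "eef_pos": TCP position; "tcp_rot": TCP orientation; "wrist_force": force on the tool from outside, world axes, zero at the start; "wrist_torque": the same for the moment, N m; "gripper_width": opening from 0.0 (shut) to 1.0 (fully open).
Only numpy, scipy, OpenCV 4.12 (cv2) and the standard library are available. Lean on these libraries where they do the work, as an engineer would, in place of code of your own. Each camera call takes 0.05 s, during which the arm holds its last target.

## Task

The waisted bush that was checked last is still in the bench comparator: take it out and stand it upright on the floor of the parts tray, beside the flanged bush that is already there. Then stand the plain reference bush on the comparator's front apron, slide it in between plunger and anvil until it is home against the back stop and the anvil, and turn the dial's bezel until the broad zero bar lies under the needle. Leave both bushes standing by themselves and the things around where they are.

Things in the scene. Friction and masses are not known exactly. Their poses are not given: they have to be found in the camera images.
- gauge: bench comparator, fixed: grey cast T-shaped base, its top 10 mm above the bench. Origin on the bench under its middle; x to its rear (the way parts slide in), y from dial to anvil, z up. In this frame, mm: main base x -35..35, y -88..92; flat front apron x -86..38, y 17..73; stem clamp between dial and throat x -23..13, y -20..20, up to z 31
- seat (a point): point on the base's top (gauge x 0, y 45, z 10 mm; gauge's axes) where the plain bush's axis stands when home against back stop and anvil. The plunger's ball sticks into the throat, so a bush cannot be lowered straight in: stand it on the apron (axis about 50 mm in front, at -x) and slide it along +x. A bush may be lifted straight out
- anvil (a point): middle of the anvil's measuring face, which looks to the gauge's -y, at gauge x 0, y 63.5, z 24 mm; its block reaches to y 88 mm, 33.5 mm above the bench
- back_stop (a point): middle of the back stop's face, which looks to the gauge's -x, at gauge x 18.7, y 45, z 20 mm; the stop is 34 mm wide and reaches to x 31 mm, 31 mm above the bench
- dial (a point): centre of the bezel, half-way up (41.5 mm above the bench), at gauge x 0, y -45 mm; fixed. The knurled steel bezel is 56 mm in diameter and 11 mm tall, 36 to 47 mm above the bench, on a case 52 mm in diameter; it faces up and is gripped across its diameter from above. A white dial card lies in it
- plunger (a joint): slide of the ball-tipped plunger (ball 10 mm in diameter, axis 24 mm above the bench), m; grows towards the anvil: near 0 with the waisted bush in place, about -0.0015 with the plain bush home, 0.003 with nothing there. A spring presses it out with about 2 N; a bush being slid in meets up to about 8 N
- needle (a joint): angle of the dial's needle, rad, anticlockwise seen from above, from the gauge's x axis; the plunger drives it (0.628 rad per mm), clockwise as the plunger is pressed in
- bezel (a joint): direction of the zero bar, rad, anticlockwise seen from above, from the gauge's x axis. Card and bar turn with the bezel, which turns freely over a turn either way and stays where left (friction about 0.04 N m). Reads zero when bezel equals needle, or differs by whole turns
- zero_mark (a point): point on the broad black zero bar of the dial card, 18 mm from the dial's centre. The bar is 8.5 x 2.4 mm, the only broad mark, with a black pip on the bezel's rim outside it; fine graduations go all round
- needle_tip (a point): point near the tip of the black needle, 18 mm from the dial's centre on the needle's long side (the short broad side is its tail)
- waisted_mid (a point): centre, half-way up, of the waisted bush: bright turned steel tube 35 mm in diameter, 58 mm tall, with a shallow waist; at the start it stands in the gauge; 0.3 kg, z along its axis
- plain_mid (a point): centre, half-way up, of the plain reference bush: bright turned steel tube 37 mm in diameter, 60 mm tall, straight sides, standing on the bench; 0.35 kg, z along its axis
- tray: shallow open steel parts tray, fixed, 150 x 100 mm outside (long side along its x), 18 mm high, walls and floor 3 mm. Origin: on the bench under its middle
- flanged_mid (a point): centre, half-way up, of the flanged bush: 40 mm in diameter, 28 mm tall, standing loose in the tray; leave it
- tape_measure: tape measure standing on its edge close beside the plain bush, 37 x 71 x 64 mm (long side along its y); origin under its middle; leave it
- hex_nut: loose steel nut lying near the plain bush, 30 x 34 x 16 mm; origin under its middle; leave it
- spanner: spanner lying behind the gauge, 205 mm long (along its y), 33 wide, 8 high; origin under its middle; leave it
There are look-alikes about, which are no part of the job. What is shaped like the part that bears waisted_mid but orange is not meant.

How it is judged:
By the outcome, as a careful person would: the job done as asked, in the order asked, and still so for the second after the job is handed in, with the robot touching nothing.
It also fails if it takes over 64 s, if anything falls off the work surface, if the arm or the gripper's body presses on something with over 40 N, if the wrist force passes 120 N, or if a joint passes its speed limit or range.

## Working session

There is one attempt and no reset: what is moved stays moved. The work goes in short steps, Python scripts to look and compute and a tool call to move; the robot and the scene stay as the last step left them, time stands still between calls to the robot, and variables do not carry over. Pictures are saved under pics/ and viewed, and the job is handed in when it is done.

Besides the shell and the picture viewer there is one more tool, called after "Emit:" in YAML: its name, and indented under it one key for each argument. arm_command: Moves the arm, as the interface text tells. Its arguments: {"type":"object","properties":{"steps":{"type":"array","items":{"type":"object","properties":{"jaw":{"type":"number"},"travel":{"type":"array","items":{"type":"number"}},"twist":{"type":"number"}}}}},"required":["steps"]}

```bash
mkdir -p pics; ls; cat > h.py <<'E'
import numpy as np, cv2
from station import arm
def snap(n,f):
    c=arm.camera(n); cv2.imwrite('pics/'+f,cv2.cvtColor(c['pixels'],cv2.COLOR_RGB2BGR))
    np.savez('pics/'+f+'.npz',**{k:np.array(v) for k,v in c.items()})
    return c
def load(f): 
    return dict(np.load('pics/'+f+'.npz'))
def ray(c,u,v):
    f=240/np.tan(np.radians(float(c['fov_y']))/2)
    d=np.array([(u-float(c['cx']))/f,(v-float(c['cy']))/f,1]); E=np.array(c['extrinsics'])
    d=E[:3,:3]@d; return E[:3,3],d/np.linalg.norm(d)
def onz(c,u,v,z):
    o,d=ray(c,u,v); return o+d*(z-o[2])/d[2]
def proj(c,p):
    f=240/np.tan(np.radians(float(c['fov_y']))/2); E=np.linalg.inv(np.array(c['extrinsics']))
    q=E[:3,:3]@np.array(p,float)+E[:3,3]; return np.array([f*q[0]/q[2]+float(c['cx']),f*q[1]/q[2]+float(c['cy'])])
E
python3 - <<'E'
from h import *
for n in ['scene','side','wrist']:
    c=snap(n,n+'0.png'); print(n,c['fov_y'],c['cx'],c['cy'],np.round(c['extrinsics'],3).tolist())
s=arm.read_state(); print(s['t'],s['eef_pos'],np.round(s['tcp_rot'],3).tolist(),s['gripper_width'])
E
```

```text
pics
scene 44.7421970366312 315.5366777693619 245.42671998148427 [[0.829, -0.271, 0.489, 6.599], [-0.559, -0.371, 0.742, -831.273], [-0.019, -0.888, -0.459, 561.456], [0.0, 0.0, 0.0, 1.0]]
side 43.86142861866952 331.2804737778946 241.75622766454208 [[-0.972, -0.14, 0.188, 321.197], [-0.234, 0.64, -0.731, 807.792], [-0.018, -0.755, -0.655, 785.904], [0.0, 0.0, 0.0, 1.0]]
wrist 60.001915228028196 324.2753048883433 240.42016098618075 [[0.249, 0.934, 0.257, 91.25], [0.968, -0.24, -0.068, 622.165], [-0.001, 0.266, -0.964, 373.531], [0.0, 0.0, 0.0, 1.0]]
0.15 [155.04429392 605.08209606 230.65606181] [[-0.969, 0.248, -0.0], [0.248, 0.969, -0.001], [-0.0, -0.001, -1.0]] 1.002698780822713
```

View pics/scene0.png

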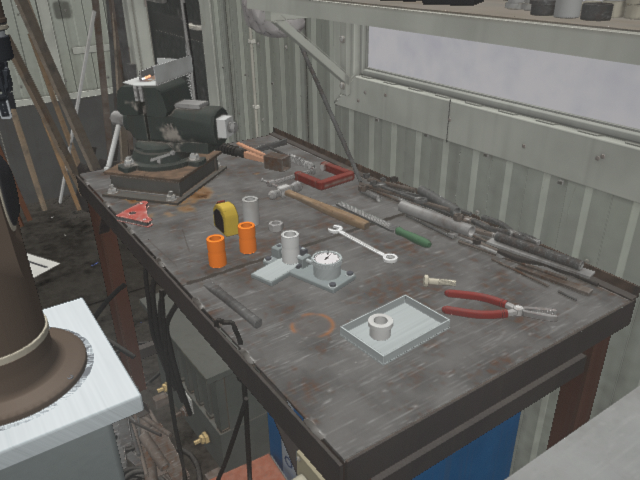

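View pics/side0.png

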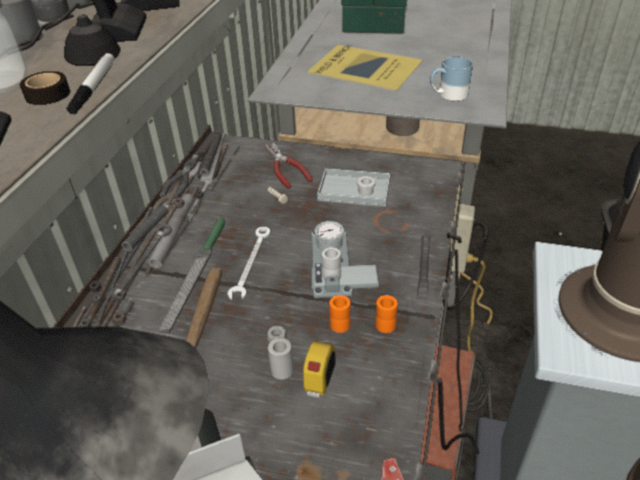

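View pics/wrist0.png

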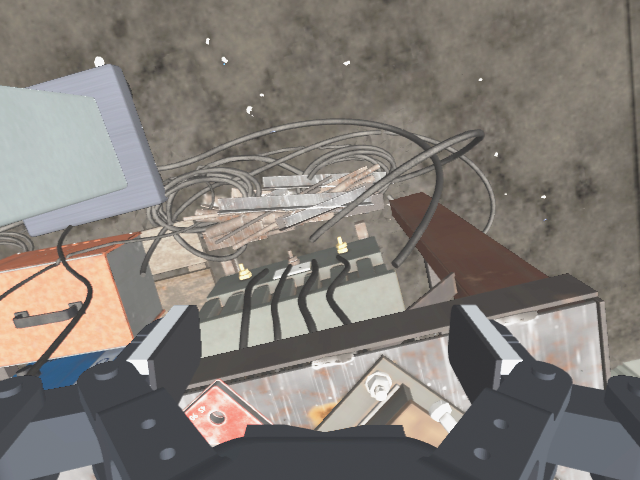

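The scene view shows the gauge at (300,262) with a steel bush in its throat at (290,247). The tray is at (395,327), the plain bush at (250,210), the tape at (226,218) and the nut at (275,226). Two orange look-alikes stand at (216,251) and (247,238).

```bash
python3 - <<'E'
import cv2,numpy as np
a=cv2.imread('pics/scene0.png'); b=cv2.imread('pics/side0.png')
cv2.imwrite('pics/sc_c.png',cv2.resize(a[190:300,200:360],None,fx=5,fy=5,interpolation=cv2.INTER_CUBIC))
cv2.imwrite('pics/sc_t.png',cv2.resize(a[285:365,330:460],None,fx=6,fy=6,interpolation=cv2.INTER_CUBIC))
cv2.imwrite('pics/sd_c.png',cv2.resize(b[215:305,290:410],None,fx=6,fy=6,interpolation=cv2.INTER_CUBIC))
cv2.imwrite('pics/sd_p.png',cv2.resize(b[285:405,255:415],None,fx=5,fy=5,interpolation=cv2.INTER_CUBIC))
cv2.imwrite('pics/sd_t.png',cv2.resize(b[160:215,305:405],None,fx=8,fy=8,interpolation=cv2.INTER_CUBIC))
E
```

```text
(no output)
```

View pics/sc_c.png

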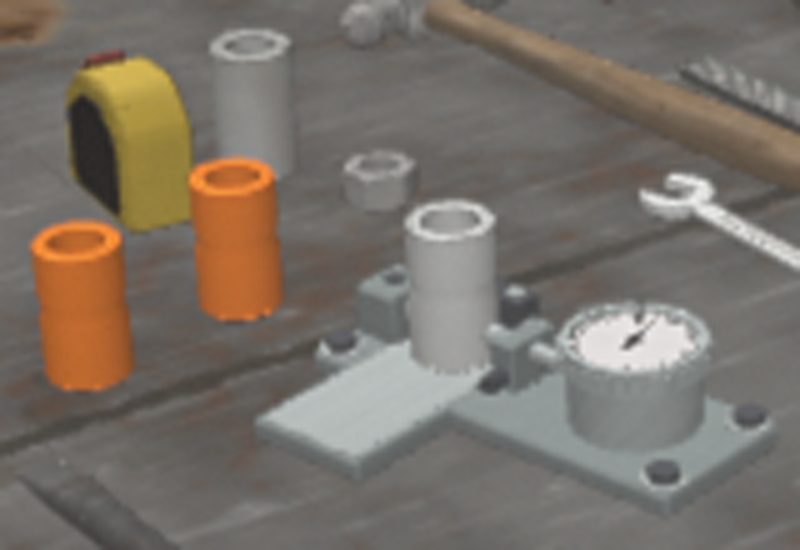

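View pics/sc_t.png

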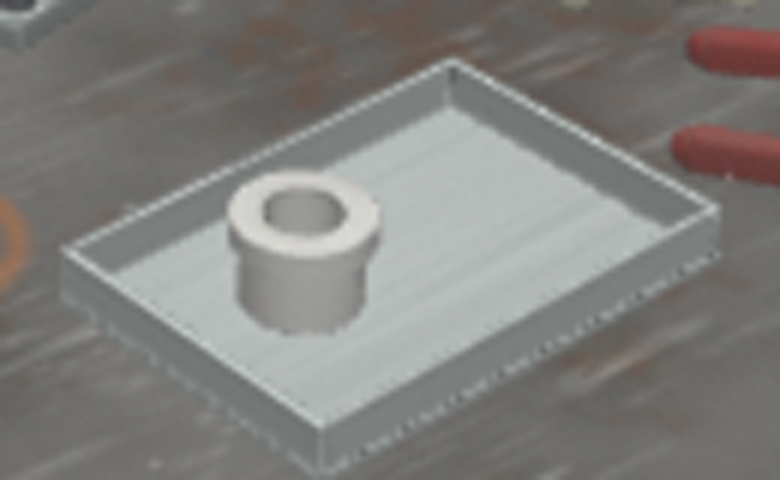

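View pics/sd_c.png

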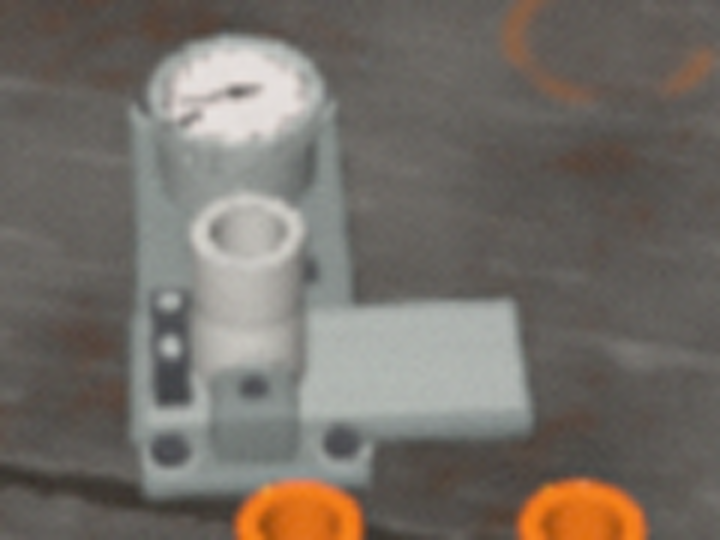

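View pics/sd_p.png

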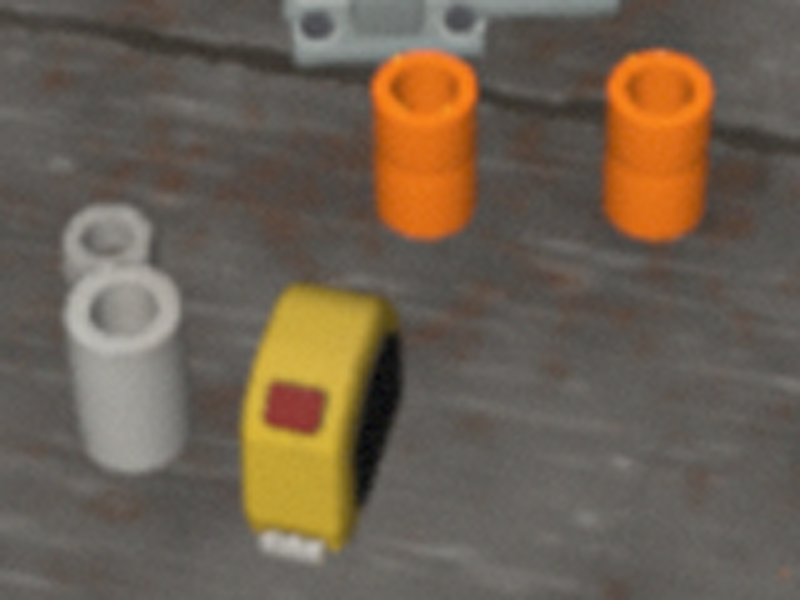

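View pics/sd_t.png

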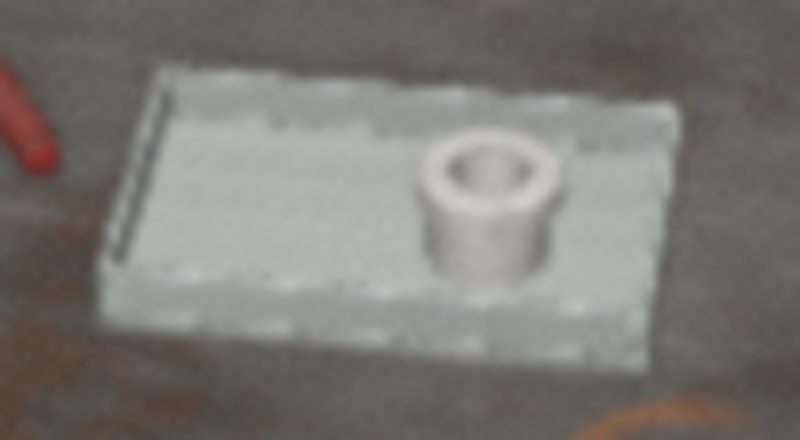

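```bash
cat > m.py <<'E'
from h import *
A=load('scene0.png');B=load('side0.png')
def a(u,v,z,k=5,ox=200,oy=190): return np.round(onz(A,ox+u/k-.4,oy+v/k-.4,z)[:2],1)
def t(u,v,z): return a(u,v,z,6,330,285)
def b(u,v,z,k=6,ox=290,oy=215): return np.round(onz(B,ox+u/k-.4,oy+v/k-.4,z)[:2],1)
print('waist',a(450,219,68),b(247,232,68))
print('dial',a(636,338,45),b(237,90,45))
print('plain',a(251,44,60),b(124,308,60,5,255,285))
print('nut',a(380,165,16),b(108,238,16,5,255,285))
print('flanged',t(304,213,31),b(490,172,31,8,305,160))
print('tray',t(62,250,18),t(450,60,18),t(718,208,18),t(322,428,18))
print('trayB',b(165,72,18,8,305,160),b(680,108,18,8,305,160),b(103,265,18,8,305,160),b(648,308,18,8,305,160))
print('apron near corner',a(360,464,10), 'left',a(258,422,10),'B',b(515,300,10),b(531,432,10))
print('base corner', a(668,495,10),a(775,425,10))
print('tape top',b(345,290,64,5,255,285),b(295,535,50,5,255,285))
print('orange',a(78,240,58),a(233,177,58))
print('zero/needle A', a(655,318,45),a(636,308,45),'needleB',b(190,103,45),b(188,117,45))
E
python3 m.py
```

```text
waist [520.9  37.5] [521.2  37.4]
dial [547.8 -48.5] [546.9 -53.3]
plain [550.8 255.5] [550.7 254.7]
nut [578.6 193.6] [578.8 193.8]
flanged [ 511.3 -248. ] [ 511.9 -247.6]
tray [ 460.4 -209.6] [ 607.3 -198.5] [ 615.7 -296.7] [ 468.1 -307.8]
trayB [ 615.5 -294.9] [ 468.7 -307.7] [ 609.5 -201. ] [ 461.8 -212.9]
apron near corner [446.6 -15.3] left [430.8  34.1] B [446.9 -11.9] [431.7  44.8]
base corner [525.9 -99.3] [587.4 -82.1]
tape top [484.7 235.9] [479.8 316.8]
orange [404.4 125.1] [480.4 140.3]
zero/needle A [562.6 -39.7] [561.5 -29. ] needleB [560.1 -43.7] [559.  -36.8]
```

Candidates for the waisted bush:
- Steel bush in the throat, scene (290,247): this is the one, bright steel, waisted and in the gauge.
- Orange bushes at (216,251) and (247,238): ruled out by colour.
- Steel bush at (250,210): straight sides and taller, so it is the plain bush.

The close crop confirms the choice. The two views agree to about 1 mm on bush and tray points. The dial differs by about 5 mm, so I'll refine it with the wrist camera.

```bash
cat > plan.py <<'E'
from h import *
import json,math
def rows(target,yawdeg,n,nrot=None,dp=3):
    """rows from present pose to target (mm), tool-x yaw (deg); first nrot rows carry the turn"""
    s=arm.read_state(); p=np.array(s['eef_pos'],float); R=s['tcp_rot']; y0=math.atan2(R[1][0],R[0][0])
    dy=(math.radians(yawdeg)-y0+math.pi)%(2*math.pi)-math.pi
    nrot=nrot or n; tw=-dy; out=[]; yaw=y0; tgt=np.array(target,float); pos=p.copy()
    print('from',np.round(p,1),'yaw',round(math.degrees(y0),2),'twist',round(tw,3))
    for i in range(n):
        step=(tgt-pos)/(n-i); c,q=math.cos(yaw),math.sin(yaw)
        # tool x=(c,q), tool y=(q,-c), z down
        l=np.array([c*step[0]+q*step[1], q*step[0]-c*step[1], -step[2]])/1000
        l=np.round(l,dp); w=c*l[0]+q*l[1],q*l[0]-c*l[1]
        pos=pos+1000*np.array([w[0],w[1],-l[2]])
        t=round(tw/(nrot-i),3) if i<nrot else 0; tw-=t; yaw-=t
        out.append((l.tolist(),t))
    for o in out: print(o)
    print('end',np.round(pos,1),round(math.degrees(yaw),2))
E
python3 -c "
from plan import *
rows([521,30,235],106.8,20,10)"
```

```text
from [155.  605.1 230.7] yaw 165.63 twist 1.027
([-0.025, -0.023, -0.0], 0.103)
([-0.027, -0.021, -0.0], 0.103)
([-0.029, -0.018, -0.0], 0.103)
([-0.031, -0.015, -0.0], 0.103)
([-0.032, -0.011, -0.0], 0.102)
([-0.033, -0.008, -0.0], 0.103)
([-0.034, -0.005, -0.0], 0.102)
([-0.034, -0.001, -0.0], 0.103)
([-0.034, 0.002, -0.0], 0.102)
([-0.034, 0.006, -0.0], 0.103)
([-0.033, 0.009, -0.0], 0)
([-0.033, 0.009, -0.0], 0)
([-0.033, 0.009, -0.001], 0)
([-0.033, 0.009, -0.0], 0)
([-0.033, 0.009, -0.001], 0)
([-0.032, 0.009, -0.0], 0)
([-0.033, 0.01, -0.001], 0)
([-0.032, 0.009, -0.0], 0)
([-0.033, 0.01, -0.001], 0)
([-0.032, 0.009, -0.0], 0)
end [520.5  30.2 234.7] 106.79
```

Emit:
arm_command:
  steps:
    - {"jaw": -1, "travel": [-0.025, -0.023, 0], "twist": 0.103}
    - {"jaw": -1, "travel": [-0.027, -0.021, 0], "twist": 0.103}
    - {"jaw": -1, "travel": [-0.029, -0.018, 0], "twist": 0.103}
    - {"jaw": -1, "travel": [-0.031, -0.015, 0], "twist": 0.103}
    - {"jaw": -1, "travel": [-0.032, -0.011, 0], "twist": 0.103}
    - {"jaw": -1, "travel": [-0.033, -0.008, 0], "twist": 0.103}
    - {"jaw": -1, "travel": [-0.034, -0.005, 0], "twist": 0.103}
    - {"jaw": -1, "travel": [-0.034, -0.001, 0], "twist": 0.103}
    - {"jaw": -1, "travel": [-0.034, 0.002, 0], "twist": 0.103}
    - {"jaw": -1, "travel": [-0.034, 0.006, 0], "twist": 0.1}

```text
t: 1.15
eef_pos: [338.2, 315.6, 231.2]
tcp_rot: [[-0.285, 0.959, -0.0], [0.959, 0.285, 0.0], [0.0, -0.0, -1.0]]
wrist_force: [0.7, 0.3, -1.7]
gripper_width: 0.997
```

Emit:
arm_command:
  steps:
    - {"jaw": -1, "travel": [-0.033, 0.009, 0], "twist": 0}
    - {"jaw": -1, "travel": [-0.033, 0.009, 0], "twist": 0}
    - {"jaw": -1, "travel": [-0.033, 0.009, 0], "twist": 0}
    - {"jaw": -1, "travel": [-0.033, 0.009, 0], "twist": 0}
    - {"jaw": -1, "travel": [-0.033, 0.009, 0], "twist": 0}
    - {"jaw": -1, "travel": [-0.033, 0.009, 0], "twist": 0}
    - {"jaw": -1, "travel": [-0.033, 0.009, 0], "twist": 0}
    - {"jaw": -1, "travel": [-0.033, 0.009, 0], "twist": 0}
    - {"jaw": -1, "travel": [-0.033, 0.009, 0], "twist": 0}
    - {"jaw": -1, "travel": [-0.033, 0.009, 0], "twist": 0}

```text
t: 2.15
eef_pos: [519.7, 25.8, 231.2]
tcp_rot: [[-0.289, 0.957, -0.0], [0.957, 0.289, 0.0], [0.0, -0.0, -1.0]]
wrist_force: [0.5, 0.8, 0.1]
gripper_width: 0.997
```

```bash
python3 - <<'E'
from h import *
c=snap('wrist','w1.png')
s=arm.read_state(); print(s['t'],s['eef_pos'],np.round(s['tcp_rot'],3).tolist())
print(proj(c,[521,37.4,68]),proj(c,[547.5,-50,47]))
E
```

```text
2.2 [522.06883411  20.19871708 231.66356442] [[-0.284, 0.959, 0.003], [0.959, 0.284, -0.003], [-0.004, 0.002, -1.0]]
[328.85651689 204.32382013] [328.53258414 305.5294041 ]
```

View pics/w1.png

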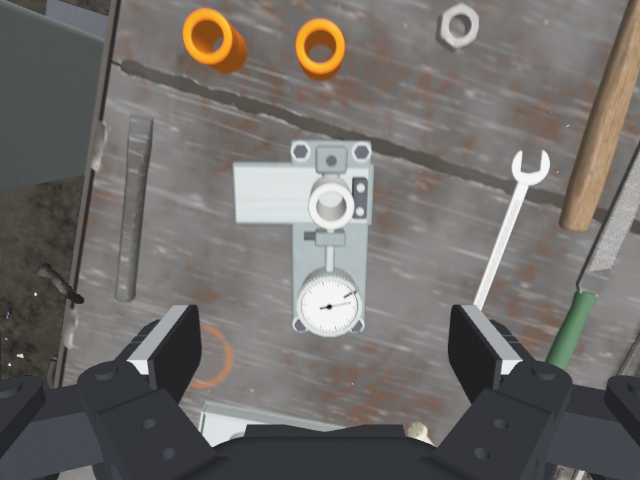

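The wrist view shows the gauge nearly square to the tool. The waisted bush top is at (331,204), the dial at (329,305), and the apron runs from (234,165) to (234,222).

```bash
python3 - <<'E'
import cv2
a=cv2.imread('pics/w1.png')
cv2.imwrite('pics/w1c.png',cv2.resize(a[130:240,225:385],None,fx=5,fy=5,interpolation=cv2.INTER_CUBIC))
cv2.imwrite('pics/w1d.png',cv2.resize(a[262:342,285:375],None,fx=7,fy=7,interpolation=cv2.INTER_CUBIC))
E
```

```text
(no output)
```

View pics/w1c.png

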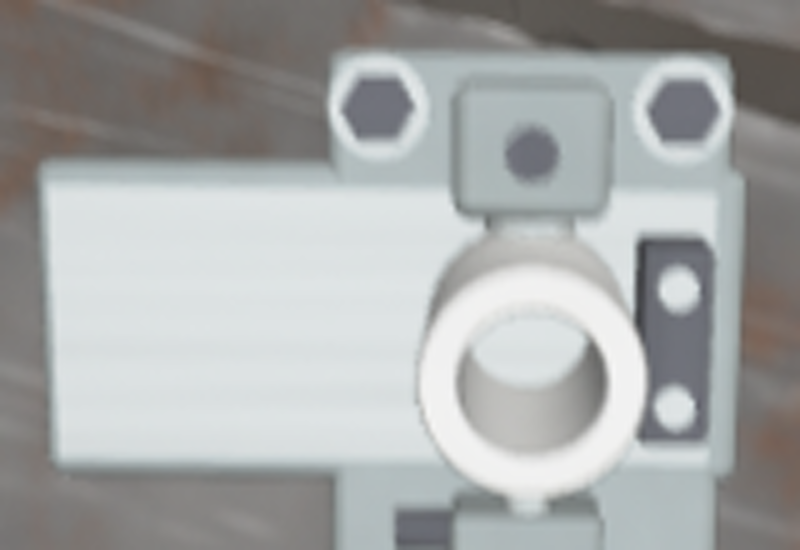

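View pics/w1d.png

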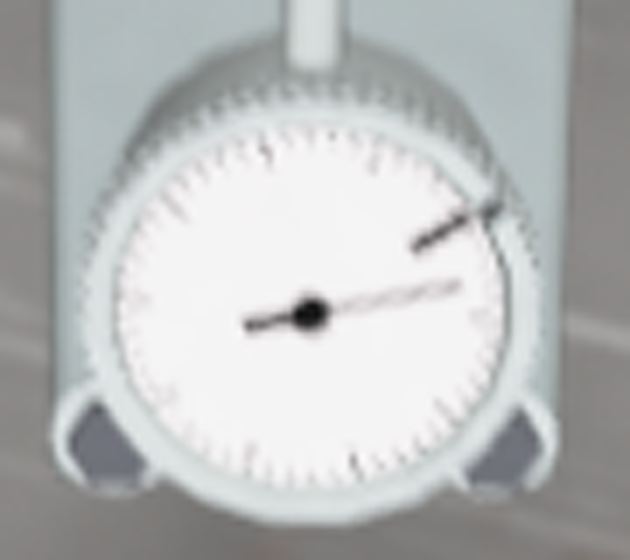

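```bash
python3 - <<'E'
from h import *
A=load('w1.png')
a=lambda u,v,z:onz(A,225+u/5-.4,130+v/5-.4,z)[:2]
d=lambda u,v,z:onz(A,285+u/7-.4,262+v/7-.4,z)[:2]
ang=lambda p,q:np.degrees(np.arctan2(*(q-p)[::-1]))
w=a(532,380,68); D=d(311,314,45); print('waist',w,'dial',D,np.linalg.norm(w-D),ang(D,w)-90+.75)
print('apron edge x', a(55,465,10),ang(a(55,465,10),a(335,467,10)), 'front edge',a(48,182,10),ang(a(55,465,10),a(48,182,10))-90)
print('base left edge', ang(d(52,390,10),d(52,30,10))-90)
print('stop face',a(638,240,31),a(640,440,31),ang(a(640,440,31),a(638,240,31))-90)
print('zero',ang(D,d(444,230,44.5)),'needle',ang(D,d(460,285,45)),ang(d(250,325,45),D))
print('orange etc nut', onz(A,460,25,16))
E
```

```text
waist [522.81380427  36.93710131] dial [548.44007331 -51.56137735] 92.1340674749847 16.899289838968855
apron edge x [449.31117229 -12.64533591] 16.31185689546748 front edge [436.40484396  35.94708115] 14.874544858638686
base left edge 15.553996465491764
stop face [535.26680437  57.82904527] [545.83764163  25.91843451] 18.328176141796135
zero 50.63620970064374 needle 28.65711794394601 27.80263217189334
orange etc nut [581.25515084 193.92292108  16.        ]
```

```bash
python3 -c "
from plan import *
rows([521.8,37.2,34],106.5,10)"
```

```text
from [522.1  20.2 231.7] yaw 106.52 twist 0.0
([0.002, 0.0, 0.02], 0.0)
([0.002, 0.001, 0.02], 0.0)
([0.002, 0.0, 0.02], 0.0)
([0.001, 0.001, 0.02], 0.0)
([0.002, 0.0, 0.02], 0.0)
([0.001, 0.001, 0.02], 0.0)
([0.002, 0.0, 0.019], 0.0)
([0.001, 0.001, 0.02], 0.0)
([0.002, 0.0, 0.019], 0.0)
([0.001, 0.001, 0.02], 0.0)
end [522.3  37.   33.7] 106.52
```

Emit:
arm_command:
  steps:
    - {"jaw": -1, "travel": [0.008, 0.002, 0.01]}
    - {"jaw": -1, "travel": [0.008, 0.003, 0.03]}
    - {"jaw": -1, "travel": [0, 0, 0.03]}
    - {"jaw": -1, "travel": [0, 0, 0.03]}
    - {"jaw": -1, "travel": [0, 0, 0.03]}
    - {"jaw": -1, "travel": [0, 0, 0.03]}
    - {"jaw": -1, "travel": [0, 0, 0.02]}
    - {"jaw": -1, "travel": [0, 0, 0.01]}
    - {"jaw": -1, "travel": [0, 0, 0]}
    - {"jaw": -1, "travel": [0, 0, 0]}

```text
invalid input
```

```bash
python3 - <<'E'
from h import *
c=snap('wrist','w2.png');c=snap('scene','s2.png')
s=arm.read_state(); print(s['t'],s['eef_pos'],np.round(s['tcp_rot'],3).tolist(),s['wrist_force'])
a=cv2.imread('pics/s2.png')[170:310,200:400];cv2.imwrite('pics/s2c.png',cv2.resize(a,None,fx=4,fy=4))
E
```

```text
2.3 [519.69093759  24.67979251 231.07348367] [[-0.285, 0.959, -0.0], [0.959, 0.285, -0.001], [-0.001, -0.0, -1.0]] [-0.76834397  0.17204441  0.39358166]
```

View pics/w2.png

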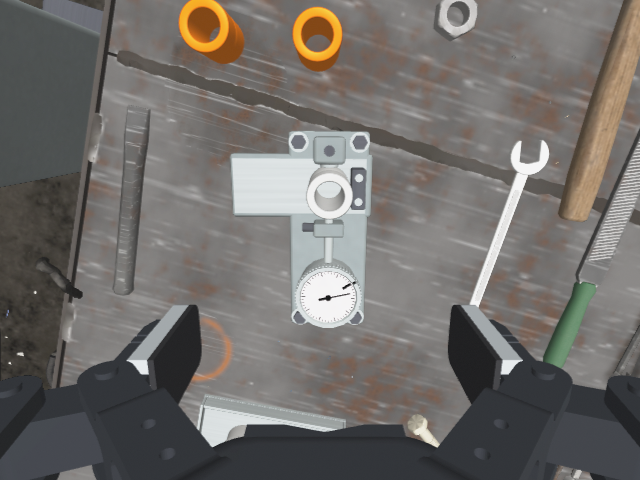

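View pics/s2c.png

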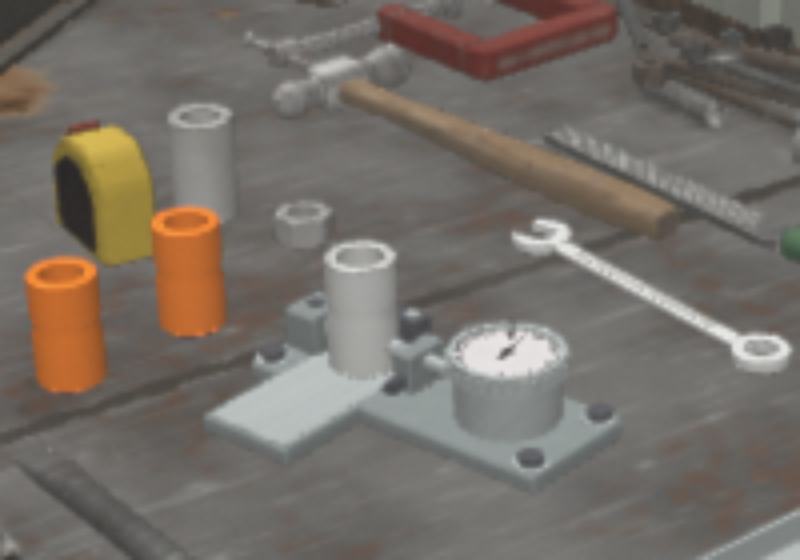

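The call was refused because the twist values were missing. The arm has now settled, so I'll measure again from w2, with the bush at (330,195) and the dial at (328,296).

```bash
python3 - <<'E'
import cv2
a=cv2.imread('pics/w2.png')
x=cv2.resize(a[125:335,222:382],None,fx=5,fy=5,interpolation=cv2.INTER_CUBIC)
cv2.imwrite('pics/w2c.png',x[:550]); cv2.imwrite('pics/w2d.png',x[600:])
E
```

```text
(no output)
```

View pics/w2c.png

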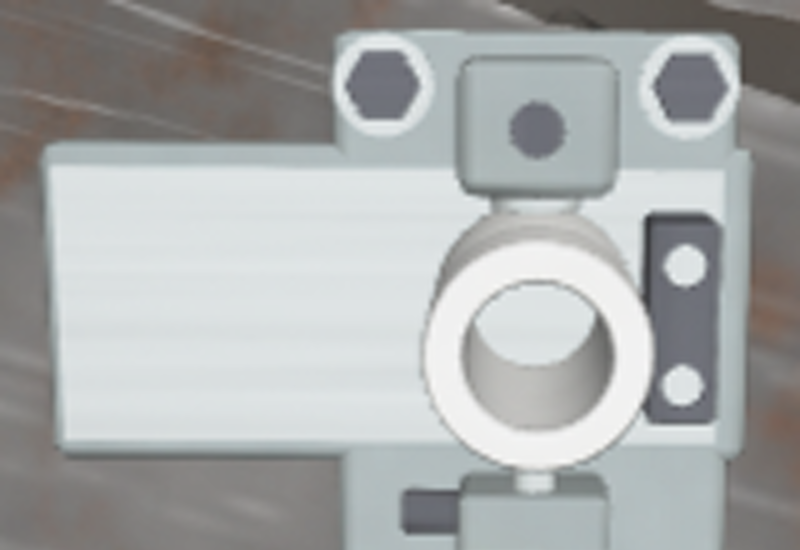

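View pics/w2d.png

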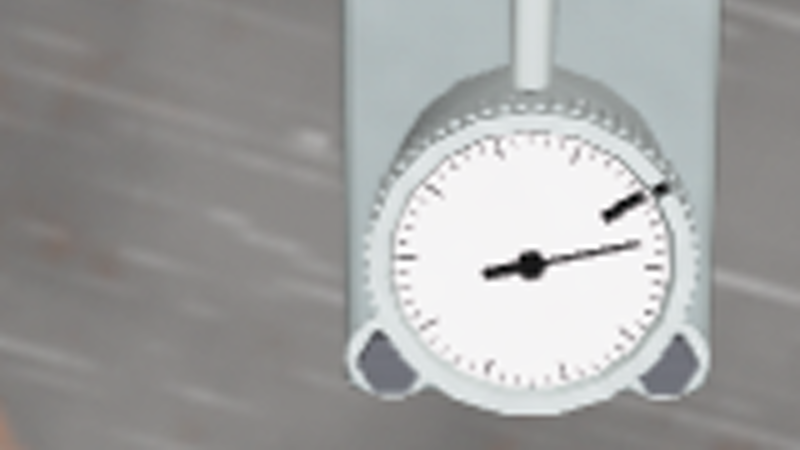

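```bash
cat >> h.py <<'E'
ang=lambda p,q:np.degrees(np.arctan2(*(np.array(q)-p)[:2][::-1]))
E
python3 - <<'E'
from h import *
A=load('w2.png')
a=lambda u,v,z:onz(A,222+u/5-.4,125+v/5-.4,z)[:2]
w=a(538,355,68); D=a(531,864,46); print('waist',w,'dial',D,np.linalg.norm(w-D),'yaw',ang(D,w)-90+.75)
print('apron',a(64,443,10),a(50,165,10),'yaw',ang(a(64,443,10),a(340,444,10)),ang(a(64,443,10),a(50,165,10))-90)
print('base right edge', ang(a(712,950,10),a(722,500,10))-90,'left',ang(a(345,920,10),a(345,620,10))-90)
print('stop', a(645,418,31),a(645,215,31))
print('zero',ang(D,a(624,805,45)),'needle',ang(D,a(638,843,46)),ang(a(487,874,46),D))
y=np.radians(16.6);R=np.array([[np.cos(y),-np.sin(y)],[np.sin(y),np.cos(y)]])
for n,p in dict(w=w,ap1=a(64,443,10),ap2=a(50,165,10),s1=a(645,418,31),s2=a(645,215,31)).items(): print(n,R.T@(p-D)+[0,-45])
E
python3 -c "
from plan import *
rows([521.8,37.2,33],106.5,10)"
```

```text
waist [522.29419578  37.62602922] dial [547.51880858 -49.98836307] 91.17325718647342 yaw 16.81136888745131
apron [449.07208734 -10.54110209] [435.64620465  36.44261615] yaw 16.213584521731136 15.947609264966943
base right edge 16.753221607585502 left 15.199716364189001
stop [544.81098783  26.7367064 ] [534.70581655  58.93882164]
zero 49.76024288360323 needle 28.371740167146115 30.196780679410715
w [ 0.85709681 46.16922842]
ap1 [-83.07409176  20.92828376]
ap2 [-82.51771647  69.78946009]
s1 [19.32449408 29.30095899]
s2 [18.84025005 63.04790285]
from [519.7  24.7 231.1] yaw 106.55 twist 0.001
([0.001, 0.001, 0.02], 0.0)
([0.001, 0.001, 0.02], 0.0)
([0.001, 0.0, 0.02], 0.0)
([0.001, 0.001, 0.02], 0.0)
([0.001, 0.0, 0.02], 0.0)
([0.001, 0.001, 0.02], 0.0)
([0.001, 0.0, 0.02], 0.0)
([0.001, 0.001, 0.019], 0.0)
([0.002, 0.0, 0.02], 0.0)
([0.001, 0.001, 0.019], 0.001)
end [522.3  36.9  33.1] 106.49
```

The gauge frame is consistent: yaw about 16.7°, bush at gauge (0.9, 46.2), stop face at 19. Now descending.

Emit:
arm_command:
  steps:
    - {"jaw": -1, "travel": [0.006, 0.003, 0.01], "twist": 0}
    - {"jaw": -1, "travel": [0.005, 0.003, 0.03], "twist": 0}
    - {"jaw": -1, "travel": [0, 0, 0.03], "twist": 0}
    - {"jaw": -1, "travel": [0, 0, 0.03], "twist": 0}
    - {"jaw": -1, "travel": [0, 0, 0.03], "twist": 0}
    - {"jaw": -1, "travel": [0, 0, 0.03], "twist": 0}
    - {"jaw": -1, "travel": [0, 0, 0.025], "twist": 0}
    - {"jaw": -1, "travel": [0, 0, 0.013], "twist": 0}
    - {"jaw": -1, "travel": [0, 0, 0], "twist": 0}
    - {"jaw": -1, "travel": [0, 0, 0], "twist": 0}

```text
t: 3.3
eef_pos: [521.9, 39.9, 33.7]
tcp_rot: [[-0.29, 0.957, 0.0], [0.957, 0.29, 0.0], [0.0, 0.0, -1.0]]
wrist_force: [-0.0, -0.2, 0.7]
gripper_width: 1.003
```

```bash
python3 - <<'E'
from h import *
c=snap('wrist','w3.png')
s=arm.read_state(); print(s['t'],s['eef_pos'],s['wrist_force'])
E
```

```text
3.35 [522.4242315   39.74198535  34.22717688] [0.01392138 0.26783709 0.36290403]
```

View pics/w3.png

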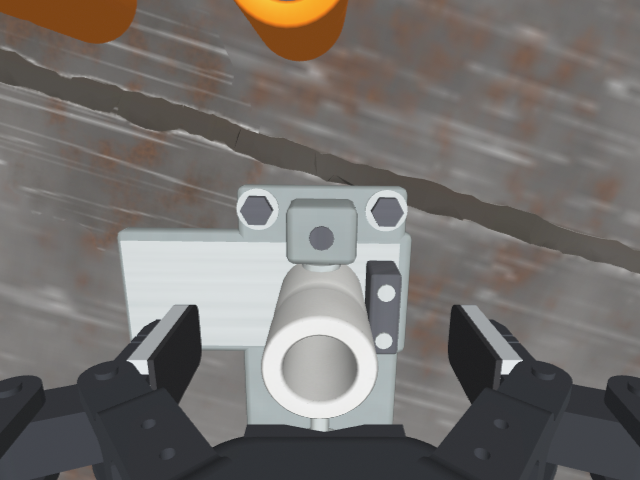

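The bush sits centred between the open fingers, with its top at (320,368). I'll shift 2 mm to centre it on the pads, then close.

Emit:
arm_command:
  steps:
    - {"jaw": -1, "travel": [-0.002, 0, 0], "twist": 0}
    - {"jaw": 0, "travel": [0, 0, 0], "twist": 0}
    - {"jaw": 1, "travel": [0, 0, 0], "twist": 0}
    - {"jaw": 1, "travel": [0, 0, 0], "twist": 0}
    - {"jaw": 1, "travel": [0, 0, 0], "twist": 0}
    - {"jaw": 1, "travel": [0, 0, 0], "twist": 0}
    - {"jaw": 1, "travel": [0, 0, 0], "twist": 0}
    - {"jaw": 1, "travel": [0, 0, 0], "twist": 0}
    - {"jaw": 1, "travel": [0, 0, 0], "twist": 0}
    - {"jaw": 1, "travel": [0, 0, 0], "twist": 0}

```text
t: 4.35
eef_pos: [522.3, 37.3, 33.6]
tcp_rot: [[-0.289, 0.957, -0.0], [0.957, 0.289, 0.0], [0.0, -0.0, -1.0]]
wrist_force: [-1.6, 0.1, 5.9]
gripper_width: 0.399
```

```bash
python3 - <<'E'
from h import *
c=snap('wrist','w4.png')
s=arm.read_state(); print(s['t'],s['eef_pos'],s['wrist_force'],s['gripper_width'])
E
```

```text
4.4 [522.31998736  37.29063528  33.63340235] [-1.87253572  0.54900201  5.83283845] 0.405017617183681
```

View pics/w4.png

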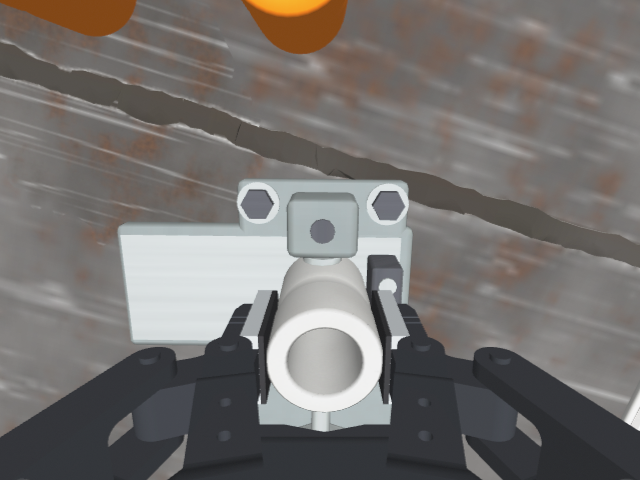

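```bash
python3 - <<'E'
import plan
from plan import *
class S: pass
st=dict(arm.read_state()); st['eef_pos']=np.array([522.3,37.3,133.6])
plan.arm=type('A',(),{'read_state':staticmethod(lambda:st)})
rows([573.2,-250.9,110],4.5,14,13)
E
```

```text
from [522.3  37.3 133.6] yaw 106.78 twist 1.785
([-0.021, -0.002, 0.002], 0.137)
([-0.021, 0.0, 0.002], 0.137)
([-0.021, 0.003, 0.002], 0.137)
([-0.02, 0.006, 0.002], 0.137)
([-0.019, 0.009, 0.002], 0.137)
([-0.018, 0.011, 0.002], 0.138)
([-0.016, 0.014, 0.001], 0.137)
([-0.014, 0.015, 0.002], 0.138)
([-0.011, 0.017, 0.001], 0.137)
([-0.009, 0.019, 0.002], 0.138)
([-0.006, 0.02, 0.001], 0.137)
([-0.004, 0.02, 0.002], 0.138)
([-0.001, 0.021, 0.001], 0.137)
([0.002, 0.021, 0.002], 0)
end [ 573.2 -251.   109.6] 4.51
```

Emit:
arm_command:
  steps:
    - {"jaw": 1, "travel": [0, 0, -0.02], "twist": 0}
    - {"jaw": 1, "travel": [0, 0, -0.03], "twist": 0}
    - {"jaw": 1, "travel": [0, 0, -0.03], "twist": 0}
    - {"jaw": 1, "travel": [0, 0, -0.02], "twist": 0}
    - {"jaw": 1, "travel": [-0.021, -0.002, 0.002], "twist": 0.137}
    - {"jaw": 1, "travel": [-0.021, 0, 0.002], "twist": 0.137}
    - {"jaw": 1, "travel": [-0.021, 0.003, 0.002], "twist": 0.137}
    - {"jaw": 1, "travel": [-0.02, 0.006, 0.002], "twist": 0.137}
    - {"jaw": 1, "travel": [-0.019, 0.009, 0.002], "twist": 0.137}
    - {"jaw": 1, "travel": [-0.018, 0.011, 0.002], "twist": 0.138}

```text
t: 5.4
eef_pos: [543.7, -87.7, 120.8]
tcp_rot: [[0.51, 0.86, -0.001], [0.86, -0.51, 0.0], [-0.0, -0.001, -1.0]]
wrist_force: [-0.9, 0.1, -2.7]
gripper_width: 0.401
```

Emit:
arm_command:
  steps:
    - {"jaw": 1, "travel": [-0.016, 0.014, 0.001], "twist": 0.137}
    - {"jaw": 1, "travel": [-0.014, 0.015, 0.002], "twist": 0.138}
    - {"jaw": 1, "travel": [-0.011, 0.017, 0.001], "twist": 0.137}
    - {"jaw": 1, "travel": [-0.009, 0.019, 0.002], "twist": 0.138}
    - {"jaw": 1, "travel": [-0.006, 0.02, 0.001], "twist": 0.137}
    - {"jaw": 1, "travel": [-0.004, 0.02, 0.002], "twist": 0.138}
    - {"jaw": 1, "travel": [-0.001, 0.021, 0.001], "twist": 0.137}
    - {"jaw": 1, "travel": [0.002, 0.021, 0.002], "twist": 0}
    - {"jaw": 1, "travel": [0, 0, 0], "twist": 0}
    - {"jaw": 1, "travel": [0, 0, 0], "twist": 0}

```text
t: 6.4
eef_pos: [572.8, -250.9, 108.6]
tcp_rot: [[0.997, 0.078, -0.001], [0.078, -0.997, 0.001], [-0.001, -0.001, -1.0]]
wrist_force: [-0.0, -0.3, -2.6]
gripper_width: 0.401
```

```bash
python3 - <<'E'
from h import *
c=snap('wrist','w5.png');d=snap('scene','s5.png')
s=arm.read_state(); print(s['t'],s['eef_pos'],np.round(s['tcp_rot'],3).tolist(),s['wrist_force'],s['gripper_width'])
a=cv2.imread('pics/s5.png')[210:370,240:470];cv2.imwrite('pics/s5c.png',cv2.resize(a,None,fx=3.4,fy=3.4))
E
```

```text
6.5 [ 573.24335814 -249.69742809  108.80999106] [[0.997, 0.08, -0.001], [0.08, -0.997, 0.001], [-0.001, -0.001, -1.0]] [-0.01344783  1.13027807 -2.69306051] 0.4033474345574256
```

View pics/w5.png

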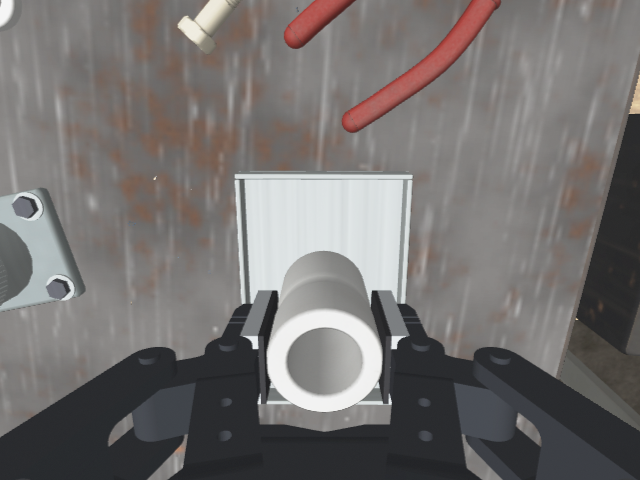

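View pics/s5c.png

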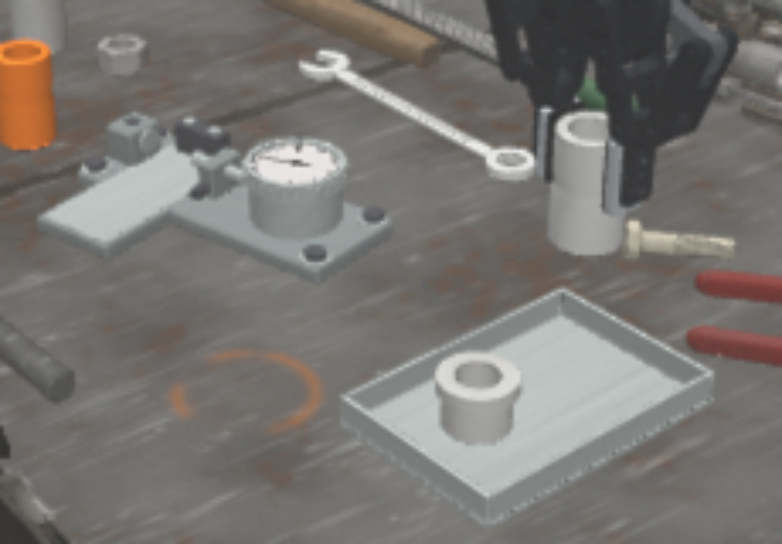

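The bush is held over the right half of the tray, upright, with the flanged bush clear. Lowering to about 0.5 mm above the floor contact height.

Emit:
arm_command:
  steps:
    - {"jaw": 1, "travel": [0, 0, 0.02], "twist": 0}
    - {"jaw": 1, "travel": [0, 0, 0.02], "twist": 0}
    - {"jaw": 1, "travel": [0, 0, 0.02], "twist": 0}
    - {"jaw": 1, "travel": [0, 0, 0.012], "twist": 0}
    - {"jaw": 1, "travel": [0, 0, 0.006], "twist": 0}
    - {"jaw": 1, "travel": [0, 0, 0.003], "twist": 0}
    - {"jaw": 1, "travel": [0, 0, 0.001], "twist": 0}
    - {"jaw": 1, "travel": [0, 0, 0], "twist": 0}
    - {"jaw": 1, "travel": [0, 0, 0], "twist": 0}
    - {"jaw": 1, "travel": [0, 0, 0], "twist": 0}

```text
t: 7.5
eef_pos: [573.6, -251.1, 27.8]
tcp_rot: [[0.997, 0.079, 0.001], [0.079, -0.997, -0.0], [0.001, 0.0, -1.0]]
wrist_force: [-0.4, -0.5, -2.6]
gripper_width: 0.401
```

Emit:
arm_command:
  steps:
    - {"jaw": 1, "travel": [0, 0, 0.0005], "twist": 0}
    - {"jaw": 1, "travel": [0, 0, 0.0005], "twist": 0}
    - {"jaw": 1, "travel": [0, 0, 0], "twist": 0}
    - {"jaw": 0.1, "travel": [0, 0, 0], "twist": 0}
    - {"jaw": 0, "travel": [0, 0, 0], "twist": 0}
    - {"jaw": -0.15, "travel": [0, 0, 0], "twist": 0}
    - {"jaw": -0.2, "travel": [0, 0, 0], "twist": 0}
    - {"jaw": -0.2, "travel": [0, 0, 0], "twist": 0}
    - {"jaw": -0.2, "travel": [0, 0, 0], "twist": 0}
    - {"jaw": -0.2, "travel": [0, 0, 0], "twist": 0}

```text
t: 8.5
eef_pos: [573.4, -250.9, 26.3]
tcp_rot: [[0.997, 0.079, -0.0], [0.079, -0.997, 0.0], [-0.0, -0.0, -1.0]]
wrist_force: [0.5, -0.2, 0.9]
gripper_width: 0.599
```

```bash
python3 - <<'E'
from h import *
d=snap('scene','s6.png')
s=arm.read_state(); print(s['t'],s['eef_pos'],s['wrist_force'],s['gripper_width'])
a=cv2.imread('pics/s6.png')[250:370,320:480];cv2.imwrite('pics/s6c.png',cv2.resize(a,None,fx=4.5,fy=4.5))
E
```

```text
8.55 [ 573.36569705 -250.93441032   26.28162855] [ 1.03098922 -0.44740971 -0.31918096] 0.5998888698445022
```

View pics/s6c.png

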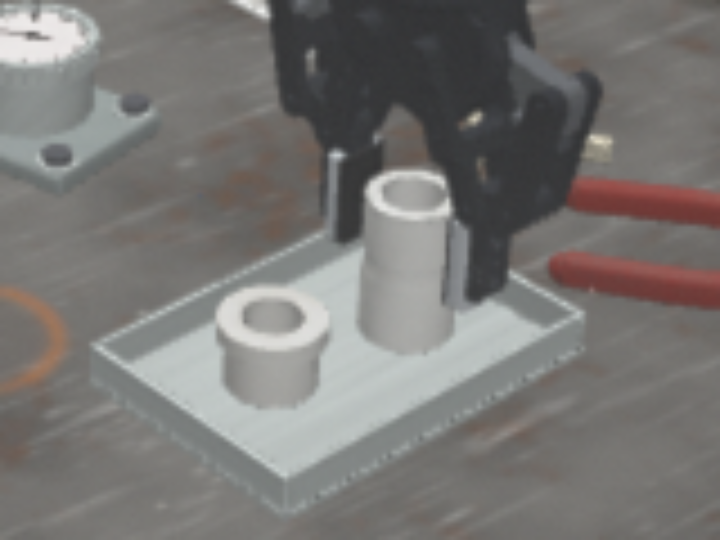

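The waisted bush stands by itself in the tray, beside the untouched flanged bush. Next I lift clear and go to the plain bush.

```bash
python3 - <<'E'
import plan
from plan import *
st=dict(arm.read_state()); st['eef_pos']=np.array([573.4,-250.9,166.3])
plan.arm=type('A',(),{'read_state':staticmethod(lambda:st)})
rows([551,253,190],179.9,25,24)
E
```

```text
from [ 573.4 -250.9  166.3] yaw 4.52 twist -3.061
([0.001, -0.02, -0.001], -0.128)
([0.003, -0.02, -0.001], -0.128)
([0.006, -0.019, -0.001], -0.128)
([0.008, -0.018, -0.001], -0.127)
([0.01, -0.017, -0.001], -0.128)
([0.013, -0.016, -0.001], -0.127)
([0.015, -0.014, -0.001], -0.128)
([0.016, -0.012, -0.001], -0.127)
([0.018, -0.01, -0.001], -0.128)
([0.019, -0.008, -0.001], -0.127)
([0.019, -0.005, -0.001], -0.128)
([0.02, -0.003, -0.001], -0.127)
([0.02, -0.0, -0.001], -0.128)
([0.02, 0.002, -0.001], -0.127)
([0.02, 0.005, -0.001], -0.128)
([0.019, 0.007, -0.001], -0.127)
([0.018, 0.01, -0.001], -0.128)
([0.016, 0.012, -0.001], -0.127)
([0.015, 0.014, -0.001], -0.128)
([0.013, 0.016, -0.001], -0.127)
([0.01, 0.017, -0.001], -0.128)
([0.008, 0.018, -0.001], -0.127)
([0.006, 0.019, -0.001], -0.128)
([0.004, 0.02, -0.0], -0.127)
([0.0, 0.02, -0.001], 0)
end [551.5 252.8 190.3] 179.9
```

Emit:
arm_command:
  steps:
    - {"jaw": -0.2, "travel": [0, 0, 0], "twist": 0}
    - {"jaw": -0.2, "travel": [0, 0, -0.01], "twist": 0}
    - {"jaw": -0.2, "travel": [0, 0, -0.02], "twist": 0}
    - {"jaw": -0.2, "travel": [0, 0, -0.03], "twist": 0}
    - {"jaw": -0.2, "travel": [0, 0, -0.04], "twist": 0}
    - {"jaw": -1, "travel": [0, 0, -0.04], "twist": 0}
    - {"jaw": -1, "travel": [0, 0, 0], "twist": 0}
    - {"jaw": -1, "travel": [0, 0, 0], "twist": -0.05}
    - {"jaw": -1, "travel": [0, 0, 0], "twist": -0.1}
    - {"jaw": -1, "travel": [0, 0, 0], "twist": -0.128}

```text
t: 9.55
eef_pos: [573.2, -250.8, 166.4]
tcp_rot: [[0.936, 0.353, -0.0], [0.353, -0.936, -0.0], [-0.0, 0.0, -1.0]]
wrist_force: [-0.4, 0.1, -0.2]
gripper_width: 1.0
```

```bash
python3 - <<'E'
from h import *
d=snap('scene','s7.png')
a=cv2.imread('pics/s7.png')[270:370,330:470];cv2.imwrite('pics/s7c.png',cv2.resize(a,None,fx=4,fy=4))
from plan import *
rows([551,253,190],179.9,20,20)
E
```

```text
from [ 573.1 -251.   166.6] yaw 21.13 twist -2.771
([0.008, -0.024, -0.001], -0.139)
([0.011, -0.023, -0.001], -0.139)
([0.014, -0.021, -0.001], -0.138)
([0.017, -0.019, -0.001], -0.139)
([0.019, -0.016, -0.001], -0.138)
([0.022, -0.013, -0.001], -0.139)
([0.023, -0.01, -0.001], -0.138)
([0.024, -0.007, -0.001], -0.139)
([0.025, -0.003, -0.001], -0.138)
([0.025, 0.0, -0.001], -0.139)
([0.025, 0.004, -0.001], -0.138)
([0.024, 0.007, -0.001], -0.139)
([0.023, 0.01, -0.001], -0.138)
([0.021, 0.013, -0.001], -0.139)
([0.019, 0.016, -0.002], -0.138)
([0.017, 0.019, -0.001], -0.139)
([0.014, 0.021, -0.002], -0.138)
([0.012, 0.023, -0.001], -0.139)
([0.008, 0.024, -0.002], -0.138)
([0.005, 0.025, -0.001], -0.139)
end [550.6 253.  189.6] 179.9
```

View pics/s7c.png

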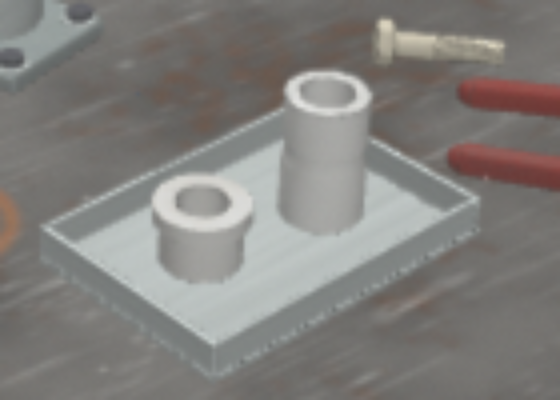

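Both bushes are standing in the tray: waisted at crop (325,155), flanged at (200,230). On to the plain bush.

Emit:
arm_command:
  steps:
    - {"jaw": -1, "travel": [0.008, -0.024, -0.001], "twist": -0.139}
    - {"jaw": -1, "travel": [0.011, -0.023, -0.001], "twist": -0.139}
    - {"jaw": -1, "travel": [0.014, -0.021, -0.001], "twist": -0.138}
    - {"jaw": -1, "travel": [0.017, -0.019, -0.001], "twist": -0.139}
    - {"jaw": -1, "travel": [0.019, -0.016, -0.001], "twist": -0.138}
    - {"jaw": -1, "travel": [0.022, -0.013, -0.001], "twist": -0.139}
    - {"jaw": -1, "travel": [0.023, -0.01, -0.001], "twist": -0.138}
    - {"jaw": -1, "travel": [0.024, -0.007, -0.001], "twist": -0.139}
    - {"jaw": -1, "travel": [0.025, -0.003, -0.001], "twist": -0.138}
    - {"jaw": -1, "travel": [0.025, 0, -0.001], "twist": -0.139}

```text
t: 10.6
eef_pos: [564.4, 1.9, 176.5]
tcp_rot: [[-0.174, 0.985, 0.0], [0.985, 0.174, 0.0], [0.0, 0.0, -1.0]]
wrist_force: [-0.8, 0.5, 0.1]
gripper_width: 0.999
```

Emit:
arm_command:
  steps:
    - {"jaw": -1, "travel": [0.025, 0.004, -0.001], "twist": -0.138}
    - {"jaw": -1, "travel": [0.024, 0.007, -0.001], "twist": -0.139}
    - {"jaw": -1, "travel": [0.023, 0.01, -0.001], "twist": -0.138}
    - {"jaw": -1, "travel": [0.021, 0.013, -0.001], "twist": -0.139}
    - {"jaw": -1, "travel": [0.019, 0.016, -0.002], "twist": -0.138}
    - {"jaw": -1, "travel": [0.017, 0.019, -0.001], "twist": -0.139}
    - {"jaw": -1, "travel": [0.014, 0.021, -0.002], "twist": -0.138}
    - {"jaw": -1, "travel": [0.012, 0.023, -0.001], "twist": -0.139}
    - {"jaw": -1, "travel": [0.008, 0.024, -0.002], "twist": -0.138}
    - {"jaw": -1, "travel": [0.005, 0.025, -0.001], "twist": -0.139}

```text
t: 11.6
eef_pos: [556.8, 254.0, 189.4]
tcp_rot: [[-1.0, 0.011, -0.0], [0.011, 1.0, -0.0], [0.0, -0.0, -1.0]]
wrist_force: [0.5, 0.7, -0.0]
gripper_width: 0.997
```

```bash
python3 - <<'E'
from h import *
arm.camera('wrist');arm.camera('wrist');arm.camera('wrist');arm.camera('wrist')
c=snap('wrist','w8.png')
s=arm.read_state(); print(s['t'],s['eef_pos'],np.round(s['tcp_rot'],3).tolist())
print(proj(c,[550.7,255,60]))
E
```

```text
11.85 [556.97448386 252.18444862 189.08647977] [[-1.0, 0.018, -0.0], [0.018, 1.0, -0.001], [0.0, -0.001, -1.0]]
[326.62149076 218.87858459]
```

View pics/w8.png

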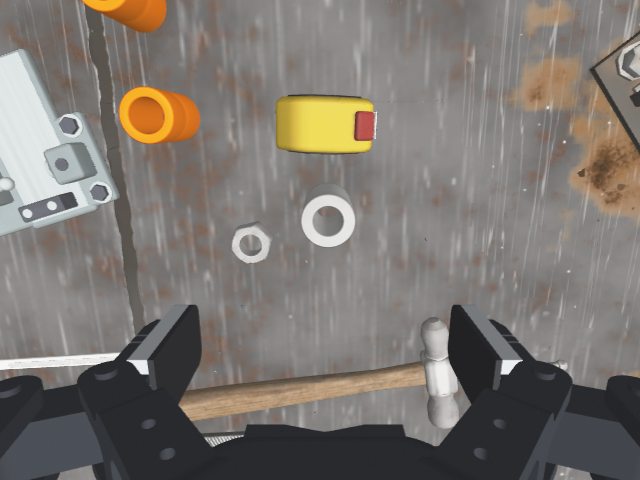

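```bash
python3 - <<'E'
from plan import *
c=load('w8.png'); p=onz(c,328.3,219.7,60); print(p)
rows([p[0],p[1],26],180,8)
E
```

```text
[551.28201398 256.11464669  60.        ]
from [557.  252.2 189.1] yaw 178.99 twist -0.018
([0.001, 0.0, 0.02], -0.002)
([0.001, 0.001, 0.02], -0.002)
([0.001, 0.0, 0.021], -0.002)
([0.001, 0.001, 0.02], -0.002)
([0.0, 0.0, 0.021], -0.002)
([0.001, 0.001, 0.02], -0.003)
([0.0, 0.0, 0.021], -0.002)
([0.001, 0.001, 0.02], -0.003)
end [551.  256.3  26.1] 180.02
```

Emit:
arm_command:
  steps:
    - {"jaw": -1, "travel": [0.003, 0.002, 0.01], "twist": 0}
    - {"jaw": -1, "travel": [0.003, 0.0015, 0.025], "twist": 0}
    - {"jaw": -1, "travel": [0, 0, 0.03], "twist": 0}
    - {"jaw": -1, "travel": [0, 0, 0.03], "twist": 0}
    - {"jaw": -1, "travel": [0, 0, 0.03], "twist": 0}
    - {"jaw": -1, "travel": [0, 0, 0.02], "twist": 0}
    - {"jaw": -1, "travel": [0, 0, 0.012], "twist": 0}
    - {"jaw": -1, "travel": [0, 0, 0.006], "twist": 0}
    - {"jaw": -1, "travel": [0, 0, 0], "twist": 0}
    - {"jaw": -1, "travel": [0, 0, 0], "twist": 0}

```text
t: 12.85
eef_pos: [551.6, 257.0, 27.2]
tcp_rot: [[-1.0, 0.014, 0.001], [0.014, 1.0, 0.001], [-0.001, 0.001, -1.0]]
wrist_force: [0.5, 0.2, -0.5]
gripper_width: 0.997
```

```bash
python3 - <<'E'
from h import *
c=snap('wrist','w9.png')
s=arm.read_state(); print(s['t'],s['eef_pos'],s['wrist_force'])
E
```

```text
12.9 [551.7373654  257.11482482  27.36965719] [-0.3788728  -0.05454427  0.53446686]
```

View pics/w9.png

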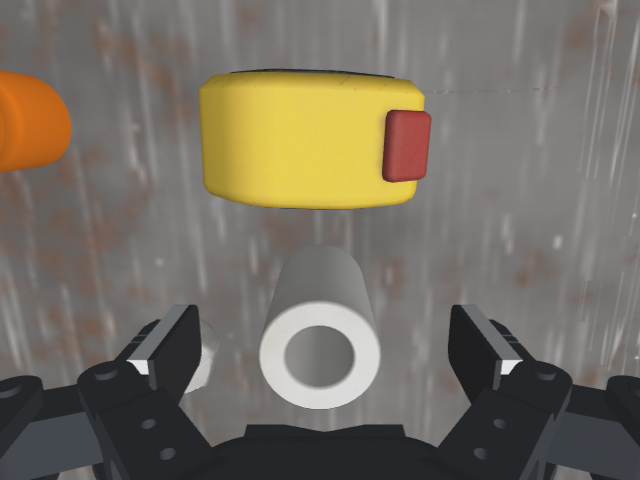

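Emit:
arm_command:
  steps:
    - {"jaw": 0, "travel": [0, 0, 0], "twist": 0}
    - {"jaw": 1, "travel": [0, 0, 0], "twist": 0}
    - {"jaw": 1, "travel": [0, 0, 0], "twist": 0}
    - {"jaw": 1, "travel": [0, 0, 0], "twist": 0}
    - {"jaw": 1, "travel": [0, 0, 0], "twist": 0}
    - {"jaw": 1, "travel": [0, 0, 0], "twist": 0}
    - {"jaw": 1, "travel": [0, 0, 0], "twist": 0}
    - {"jaw": 1, "travel": [0, 0, 0], "twist": 0}
    - {"jaw": 1, "travel": [0, 0, 0], "twist": 0}
    - {"jaw": 1, "travel": [0, 0, 0], "twist": 0}

```text
t: 13.9
eef_pos: [551.2, 256.9, 26.8]
tcp_rot: [[-1.0, 0.014, 0.0], [0.014, 1.0, 0.0], [-0.0, 0.0, -1.0]]
wrist_force: [-0.7, -1.5, 5.2]
gripper_width: 0.42
```

```bash
python3 - <<'E'
import plan
from plan import *
st=dict(arm.read_state()); print(st['t'],st['eef_pos'],st['gripper_width'],st['wrist_force'])
st['eef_pos']=np.array(st['eef_pos'])+[0,0,100]
plan.arm=type('A',(),{'read_state':staticmethod(lambda:st)})
rows([473.8,21.9,120],106.7,12,12)
E
```

```text
13.9 [551.18610693 256.88542358  26.79869497] 0.42011689126509816 [-0.65636678 -1.49758907  5.18311972]
from [551.2 256.9 126.8] yaw 179.2 twist 1.265
([0.006, -0.02, 0.001], 0.105)
([0.004, -0.02, 0.001], 0.105)
([0.002, -0.021, 0.0], 0.106)
([-0.0, -0.021, 0.001], 0.105)
([-0.002, -0.02, 0.0], 0.106)
([-0.005, -0.02, 0.001], 0.105)
([-0.007, -0.019, 0.0], 0.106)
([-0.009, -0.019, 0.001], 0.105)
([-0.01, -0.018, 0.0], 0.106)
([-0.012, -0.016, 0.001], 0.105)
([-0.014, -0.015, 0.0], 0.106)
([-0.016, -0.014, 0.001], 0.105)
end [473.8  21.6 119.8] 106.72
```

Emit:
arm_command:
  steps:
    - {"jaw": 1, "travel": [0, 0, -0.02], "twist": 0}
    - {"jaw": 1, "travel": [0, 0, -0.03], "twist": 0}
    - {"jaw": 1, "travel": [0, 0, -0.03], "twist": 0}
    - {"jaw": 1, "travel": [0, 0, -0.02], "twist": 0}
    - {"jaw": 1, "travel": [0.006, -0.02, 0.001], "twist": 0.105}
    - {"jaw": 1, "travel": [0.004, -0.02, 0.001], "twist": 0.105}
    - {"jaw": 1, "travel": [0.002, -0.021, 0], "twist": 0.106}
    - {"jaw": 1, "travel": [0, -0.021, 0.001], "twist": 0.105}
    - {"jaw": 1, "travel": [-0.002, -0.02, 0], "twist": 0.106}
    - {"jaw": 1, "travel": [-0.005, -0.02, 0.001], "twist": 0.105}

```text
t: 14.9
eef_pos: [511.3, 138.3, 121.7]
tcp_rot: [[-0.796, 0.605, -0.001], [0.605, 0.796, -0.0], [0.001, -0.001, -1.0]]
wrist_force: [1.1, 0.3, -4.4]
gripper_width: 0.421
```

Emit:
arm_command:
  steps:
    - {"jaw": 1, "travel": [-0.007, -0.019, 0], "twist": 0.106}
    - {"jaw": 1, "travel": [-0.009, -0.019, 0.001], "twist": 0.105}
    - {"jaw": 1, "travel": [-0.01, -0.018, 0], "twist": 0.106}
    - {"jaw": 1, "travel": [-0.012, -0.016, 0.001], "twist": 0.105}
    - {"jaw": 1, "travel": [-0.014, -0.015, 0], "twist": 0.106}
    - {"jaw": 1, "travel": [-0.016, -0.014, 0.001], "twist": 0.105}
    - {"jaw": 1, "travel": [0, 0, 0], "twist": 0}
    - {"jaw": 1, "travel": [0, 0, 0], "twist": 0}
    - {"jaw": 1, "travel": [0, 0, 0], "twist": 0}
    - {"jaw": 1, "travel": [0, 0, 0], "twist": 0}

```text
t: 15.9
eef_pos: [473.8, 22.5, 119.2]
tcp_rot: [[-0.29, 0.957, -0.0], [0.957, 0.29, 0.0], [0.0, 0.0, -1.0]]
wrist_force: [0.5, -0.5, -4.0]
gripper_width: 0.423
```

```bash
python3 - <<'E'
from h import *
c=snap('wrist','w10.png')
from plan import *
rows([473.8,21.9,37.2],106.7,10)
s=arm.read_state(); print(s['t'],s['eef_pos'],s['wrist_force'],s['gripper_width'])
E
```

```text
from [473.8  22.3 119.2] yaw 106.83 twist 0.002
([-0.0, -0.0, 0.008], 0.0)
([-0.0, -0.0, 0.008], 0.0)
([-0.0, -0.0, 0.008], 0.0)
([-0.0, -0.0, 0.008], 0.0)
([-0.0, -0.0, 0.008], 0.0)
([-0.0, -0.0, 0.008], 0.0)
([-0.0, -0.0, 0.008], 0.001)
([-0.0, -0.0, 0.009], 0.0)
([-0.0, -0.0, 0.008], 0.001)
([-0.0, -0.0, 0.009], 0.0)
end [473.8  22.3  37.2] 106.71
15.95 [473.76437938  22.33236407 119.18379733] [-0.67220681 -0.90122656 -4.00102598] 0.42188223990419293
```

View pics/w10.png

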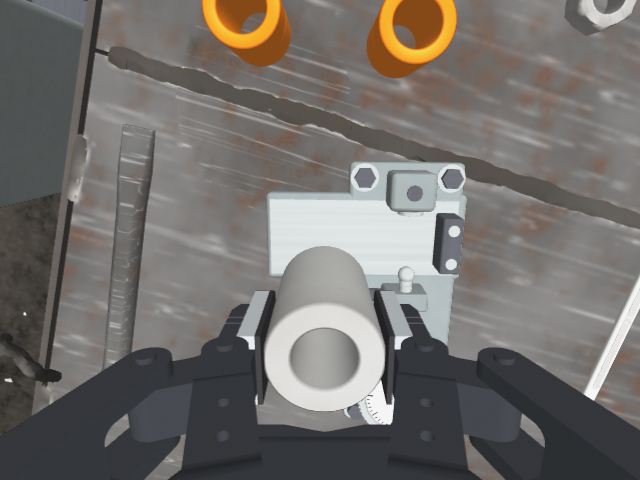

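Emit:
arm_command:
  steps:
    - {"jaw": 1, "travel": [0, 0, 0.015], "twist": 0}
    - {"jaw": 1, "travel": [0, 0, 0.02], "twist": 0}
    - {"jaw": 1, "travel": [0, 0, 0.02], "twist": 0}
    - {"jaw": 1, "travel": [0, 0, 0.014], "twist": 0}
    - {"jaw": 1, "travel": [0, 0, 0.007], "twist": 0}
    - {"jaw": 1, "travel": [0, 0, 0.004], "twist": 0}
    - {"jaw": 1, "travel": [0, 0, 0.001], "twist": 0}
    - {"jaw": 1, "travel": [0, 0, 0.001], "twist": 0}
    - {"jaw": 1, "travel": [0, 0, 0], "twist": 0}
    - {"jaw": 1, "travel": [0, 0, 0], "twist": 0}

```text
t: 16.95
eef_pos: [473.9, 21.7, 37.7]
tcp_rot: [[-0.288, 0.958, 0.001], [0.958, 0.288, 0.0], [0.0, 0.001, -1.0]]
wrist_force: [0.2, -0.2, -3.6]
gripper_width: 0.423
```

Emit:
arm_command:
  steps:
    - {"jaw": 1, "travel": [0, 0, 0.0005], "twist": 0}
    - {"jaw": 1, "travel": [0, 0, 0.0005], "twist": 0}
    - {"jaw": 1, "travel": [0, 0, 0], "twist": 0}
    - {"jaw": 0.05, "travel": [0, 0, 0], "twist": 0}
    - {"jaw": 0.0, "travel": [0, 0, 0], "twist": 0}
    - {"jaw": 0.0, "travel": [0, 0, 0], "twist": 0}
    - {"jaw": 0.0, "travel": [0, 0, 0], "twist": 0}
    - {"jaw": 0.0, "travel": [0, 0, 0], "twist": 0}
    - {"jaw": 0, "travel": [0, 0, 0], "twist": 0}
    - {"jaw": 0, "travel": [0, 0, 0], "twist": 0}

```text
t: 17.95
eef_pos: [473.6, 21.6, 36.3]
tcp_rot: [[-0.288, 0.958, -0.0], [0.958, 0.288, -0.0], [-0.0, -0.0, -1.0]]
wrist_force: [-0.5, -0.4, 0.2]
gripper_width: 0.5
```

```bash
python3 - <<'E'
from h import *
d=snap('scene','s11.png'); snap('wrist','w11.png')
s=arm.read_state(); print(s['t'],s['eef_pos'],s['wrist_force'],s['gripper_width'])
a=cv2.imread('pics/s11.png')[190:310,220:380];cv2.imwrite('pics/s11c.png',cv2.resize(a,None,fx=4.5,fy=4.5))
E
```

```text
18.05 [473.63598541  21.60011026  36.28380622] [ 0.09220293 -0.09599463  0.39278927] 0.49700853354477653
```

View pics/s11c.png

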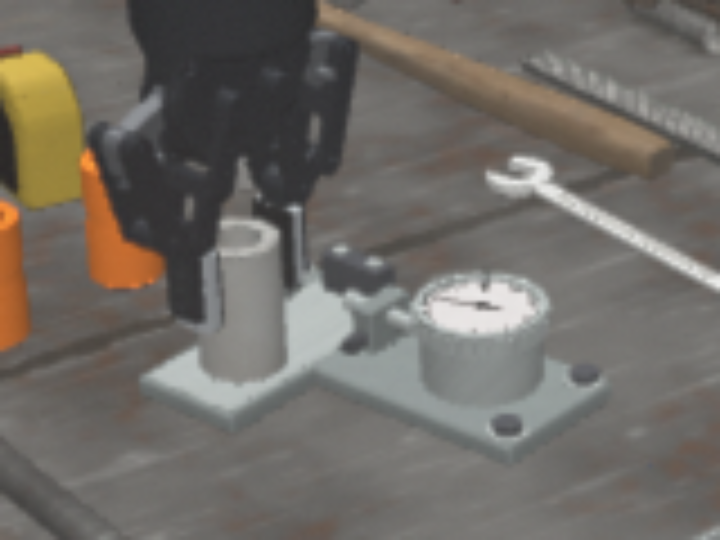

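View pics/w11.png

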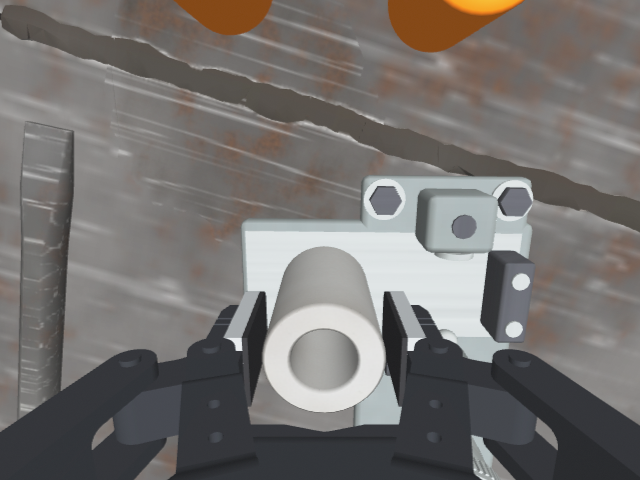

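The bush stands free on the apron, pads open around it. I'll regrip it and slide along +x (tool +y).

Emit:
arm_command:
  steps:
    - {"jaw": 1, "travel": [-0.0005, 0, 0], "twist": 0}
    - {"jaw": 1, "travel": [0, 0, 0], "twist": 0}
    - {"jaw": 1, "travel": [0, 0, 0], "twist": 0}
    - {"jaw": 1, "travel": [0, 0, 0], "twist": 0}
    - {"jaw": 1, "travel": [0, 0.003, 0], "twist": 0}
    - {"jaw": 1, "travel": [0, 0.005, 0], "twist": 0}
    - {"jaw": 1, "travel": [0, 0.005, 0], "twist": 0}
    - {"jaw": 1, "travel": [0, 0.005, 0], "twist": 0}
    - {"jaw": 1, "travel": [0, 0.005, 0], "twist": 0}
    - {"jaw": 1, "travel": [0, 0.002, 0], "twist": 0}

```text
t: 19.05
eef_pos: [494.4, 27.2, 36.5]
tcp_rot: [[-0.287, 0.958, -0.007], [0.958, 0.287, -0.0], [0.002, -0.006, -1.0]]
wrist_force: [-15.8, -4.3, 25.3]
gripper_width: 0.422
```

```bash
cat >> h.py <<'E'
GY=np.radians(16.7);G0=np.array([534.6,-6.9])
def gf(p):
    d=np.array(p)[:2]-G0; c,s=np.cos(GY),np.sin(GY); return np.array([c*d[0]+s*d[1],-s*d[0]+c*d[1]])
E
python3 - <<'E'
from h import *
c=snap('wrist','w12.png')
s=arm.read_state(); print(s['t'],s['eef_pos'],gf(s['eef_pos']),s['wrist_force'],s['gripper_width'])
E
```

```text
19.1 [494.45221935  27.17136312  36.45820375] [-28.66368281  44.17120514] [-12.59955703  -2.69977954  19.25801186] 0.41838502156086105
```

View pics/w12.png

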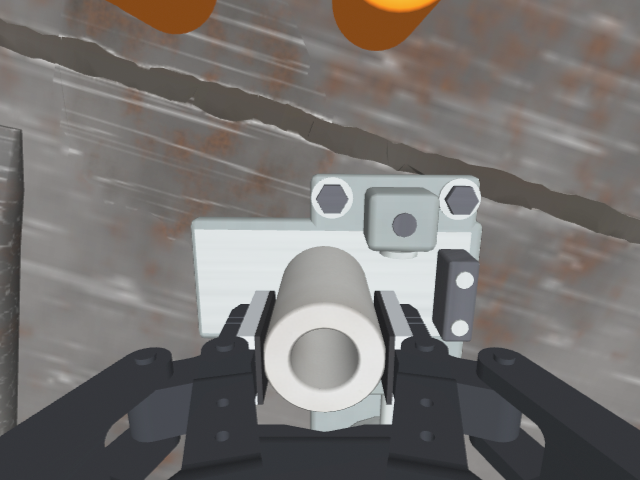

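Emit:
arm_command:
  steps:
    - {"jaw": 1, "travel": [0, 0, -0.0004], "twist": 0}
    - {"jaw": 1, "travel": [0, 0.003, 0], "twist": 0}
    - {"jaw": 1, "travel": [0, 0.004, 0], "twist": 0}
    - {"jaw": 1, "travel": [0, 0.004, 0], "twist": 0}
    - {"jaw": 1, "travel": [0, 0.004, 0], "twist": 0}
    - {"jaw": 1, "travel": [0, 0.003, 0], "twist": 0}
    - {"jaw": 1, "travel": [0, 0.002, 0], "twist": 0}
    - {"jaw": 1, "travel": [0, 0.001, 0], "twist": 0}
    - {"jaw": 1, "travel": [0, 0, 0], "twist": 0}
    - {"jaw": 1, "travel": [0, 0, 0], "twist": 0}

```text
t: 20.1
eef_pos: [512.0, 32.8, 36.5]
tcp_rot: [[-0.286, 0.958, -0.011], [0.958, 0.286, -0.0], [0.003, -0.011, -1.0]]
wrist_force: [-19.4, -4.4, 25.4]
gripper_width: 0.418
```

```bash
python3 - <<'E'
from h import *
c=snap('wrist','w13.png')
s=arm.read_state(); print(s['t'],s['eef_pos'],gf(s['eef_pos']),s['wrist_force'],s['gripper_width'])
E
```

```text
20.15 [512.02244317  32.76286395  36.49962568] [-10.22775061  44.47788177] [-19.5386127   -4.65728209  26.46321446] 0.42490613959744566
```

View pics/w13.png

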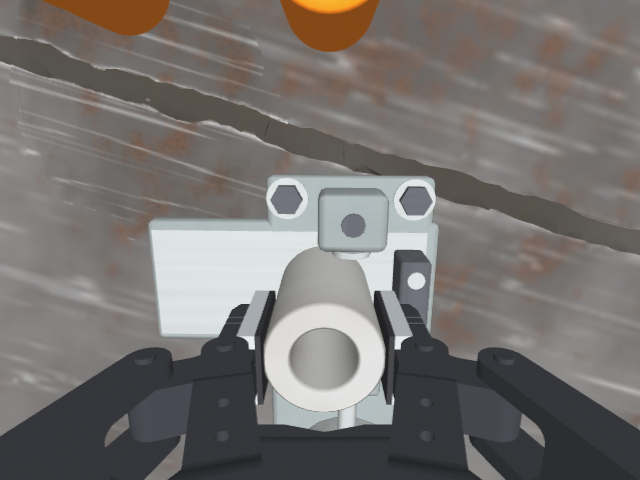

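Emit:
arm_command:
  steps:
    - {"jaw": 1, "travel": [0, 0, -0.0005], "twist": 0}
    - {"jaw": 1, "travel": [0, 0, -0.0005], "twist": 0}
    - {"jaw": 1, "travel": [0, 0.001, 0], "twist": 0}
    - {"jaw": 1, "travel": [0, 0.002, 0], "twist": 0}
    - {"jaw": 1, "travel": [0, 0.002, 0], "twist": 0}
    - {"jaw": 1, "travel": [0, 0.001, 0], "twist": 0}
    - {"jaw": 1, "travel": [0, 0, 0], "twist": 0}
    - {"jaw": 1, "travel": [0, 0, 0], "twist": 0}
    - {"jaw": 1, "travel": [0, 0, 0], "twist": 0}
    - {"jaw": 1, "travel": [0, 0, 0], "twist": 0}

```text
t: 21.15
eef_pos: [522.0, 35.9, 37.3]
tcp_rot: [[-0.288, 0.958, -0.003], [0.958, 0.288, -0.0], [0.001, -0.003, -1.0]]
wrist_force: [-8.0, -0.6, 1.0]
gripper_width: 0.422
```

```bash
python3 - <<'E'
from h import *
s=arm.read_state(); print(s['t'],s['eef_pos'],gf(s['eef_pos']),s['wrist_force'],s['gripper_width'])
E
```

```text
21.15 [522.01320215  35.88203849  37.31682052] [ 0.2379507  44.59454761] [-7.95662586 -0.55863266  0.97280266] 0.42150204087444954
```

```bash
python3 - <<'E'
from h import *
snap('wrist','w14.png'); snap('side','d14.png')
a=cv2.imread('pics/w14.png')[160:440,130:470]; cv2.imwrite('pics/w14c.png',cv2.resize(a,None,fx=2.1,fy=2.1))
a=cv2.imread('pics/d14.png')[200:310,280:410]; cv2.imwrite('pics/d14c.png',cv2.resize(a,None,fx=5,fy=5))
E
```

```text
(no output)
```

View pics/w14c.png

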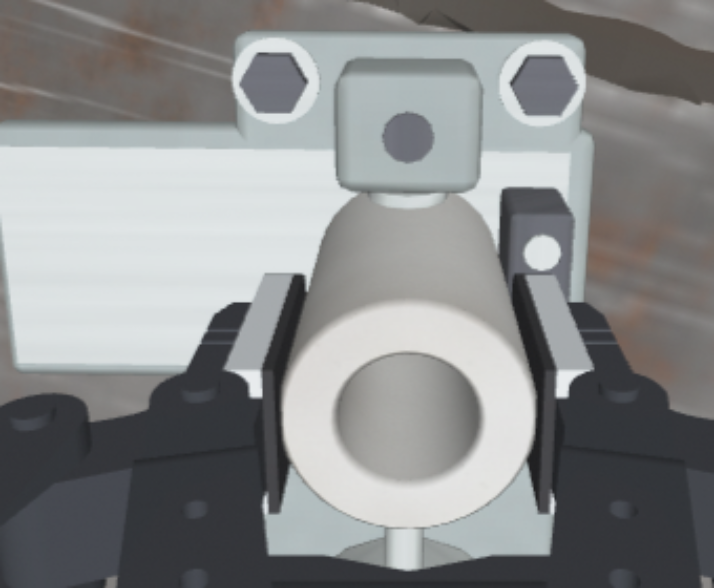

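View pics/d14c.png

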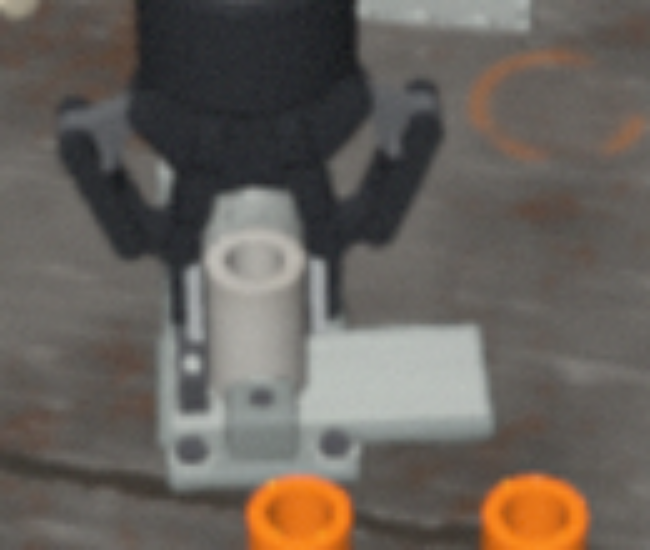

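Emit:
arm_command:
  steps:
    - {"jaw": 1, "travel": [0, 0.0005, 0], "twist": 0}
    - {"jaw": 1, "travel": [0, 0.0005, 0], "twist": 0}
    - {"jaw": 1, "travel": [0.0005, 0, 0], "twist": 0}
    - {"jaw": 1, "travel": [0, 0, 0], "twist": 0}
    - {"jaw": 1, "travel": [0, 0, 0], "twist": 0}
    - {"jaw": 1, "travel": [0, 0, 0], "twist": 0}
    - {"jaw": 1, "travel": [0, 0, 0], "twist": 0}
    - {"jaw": 1, "travel": [0, 0, 0], "twist": 0}
    - {"jaw": 1, "travel": [0, 0, 0], "twist": 0}
    - {"jaw": 1, "travel": [0, 0, 0], "twist": 0}

```text
t: 22.25
eef_pos: [522.1, 36.0, 37.3]
tcp_rot: [[-0.287, 0.958, -0.005], [0.958, 0.287, -0.001], [0.001, -0.005, -1.0]]
wrist_force: [-10.0, -3.3, 3.9]
gripper_width: 0.421
```

```bash
python3 - <<'E'
from h import *
s=arm.read_state(); print(s['t'],s['eef_pos'],gf(s['eef_pos']),s['wrist_force'],s['gripper_width'])
E
```

```text
22.25 [522.07367258  35.97617406  37.26175297] [ 0.32292148 44.66733597] [-10.03666658  -3.29398422   3.88419206] 0.4208537233960999
```

The bush is blocked in +x with force rising, so it is on the stop, and y is blocked as well. Now I release it.

Emit:
arm_command:
  steps:
    - {"jaw": 0.1, "travel": [0, 0, 0], "twist": 0}
    - {"jaw": 0, "travel": [0, 0, 0], "twist": 0}
    - {"jaw": -0.1, "travel": [0, 0, 0], "twist": 0}
    - {"jaw": -0.1, "travel": [0, 0, 0], "twist": 0}
    - {"jaw": -0.1, "travel": [0, 0, 0], "twist": 0}
    - {"jaw": -0.1, "travel": [0, 0, -0.01], "twist": 0}
    - {"jaw": -0.1, "travel": [0, 0, -0.02], "twist": 0}
    - {"jaw": -0.1, "travel": [0, 0, -0.03], "twist": 0}
    - {"jaw": -0.1, "travel": [0, 0, -0.03], "twist": 0}
    - {"jaw": -0.1, "travel": [-0.01, 0, -0.02], "twist": 0}

```text
t: 23.25
eef_pos: [527.9, 28.3, 150.3]
tcp_rot: [[-0.289, 0.957, 0.002], [0.957, 0.289, 0.001], [0.0, 0.002, -1.0]]
wrist_force: [-0.2, -0.3, -0.7]
gripper_width: 0.55
```

Emit:
arm_command:
  steps:
    - {"jaw": -1, "travel": [-0.02, 0, -0.02], "twist": 0}
    - {"jaw": -1, "travel": [-0.02, 0, -0.02], "twist": 0}
    - {"jaw": -1, "travel": [-0.01, 0, -0.02], "twist": 0}
    - {"jaw": -1, "travel": [0, 0, -0.01], "twist": 0}
    - {"jaw": -1, "travel": [0, 0, 0], "twist": 0}
    - {"jaw": -1, "travel": [0, 0, 0], "twist": 0}
    - {"jaw": -1, "travel": [0, 0, 0], "twist": 0}
    - {"jaw": -1, "travel": [0, 0, 0], "twist": 0}
    - {"jaw": -1, "travel": [0, 0, 0], "twist": 0}
    - {"jaw": -1, "travel": [0, 0, 0], "twist": 0}

```text
t: 24.25
eef_pos: [541.5, -20.5, 217.3]
tcp_rot: [[-0.288, 0.958, -0.001], [0.958, 0.288, -0.0], [-0.0, -0.001, -1.0]]
wrist_force: [1.0, -0.8, 0.2]
gripper_width: 0.998
```

```bash
python3 - <<'E'
from h import *
s=arm.read_state(); print(s['t'],s['eef_pos'],s['wrist_force'],s['gripper_width'])
snap('wrist','w15.png'); snap('scene','s15.png')
a=cv2.imread('pics/s15.png')[190:310,220:380];cv2.imwrite('pics/s15c.png',cv2.resize(a,None,fx=4.5,fy=4.5))
E
```

```text
24.25 [541.50514254 -20.47755507 217.30669145] [ 1.03321098 -0.76875959  0.20380993] 0.9975792251982065
```

View pics/w15.png

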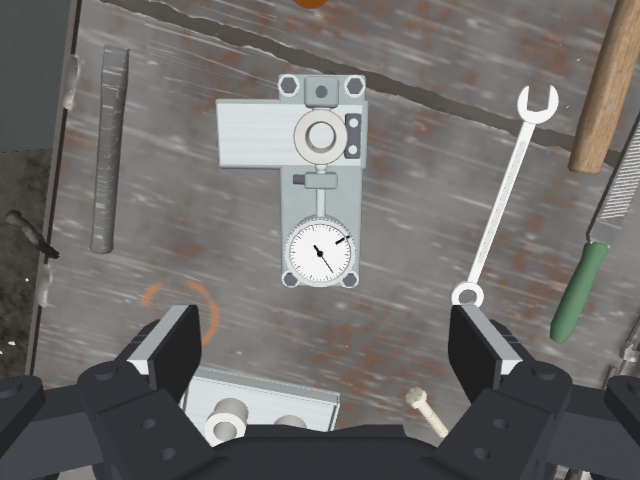

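View pics/s15c.png

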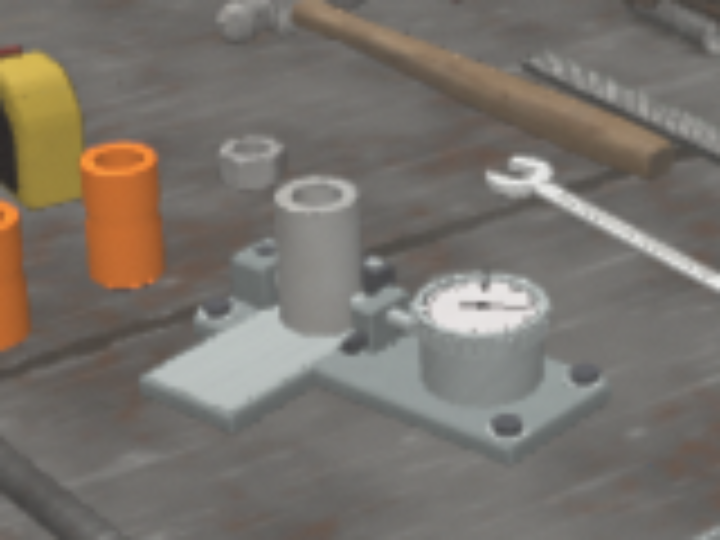

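```bash
python3 - <<'E'
from h import *
a=cv2.imread('pics/w15.png')
x=cv2.resize(a[65:295,210:370],None,fx=5,fy=5,interpolation=cv2.INTER_CUBIC)
cv2.imwrite('pics/w15c.png',x[:560]); cv2.imwrite('pics/w15d.png',x[720:])
E
```

```text
(no output)
```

View pics/w15c.png

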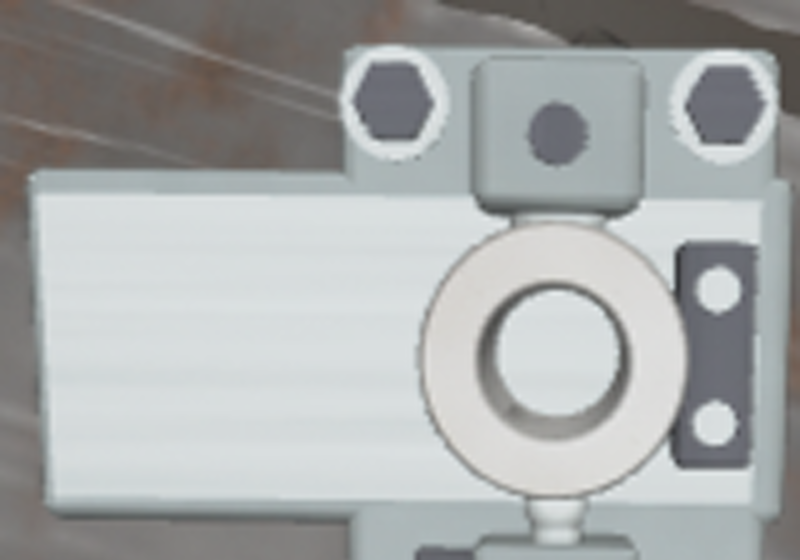

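View pics/w15d.png

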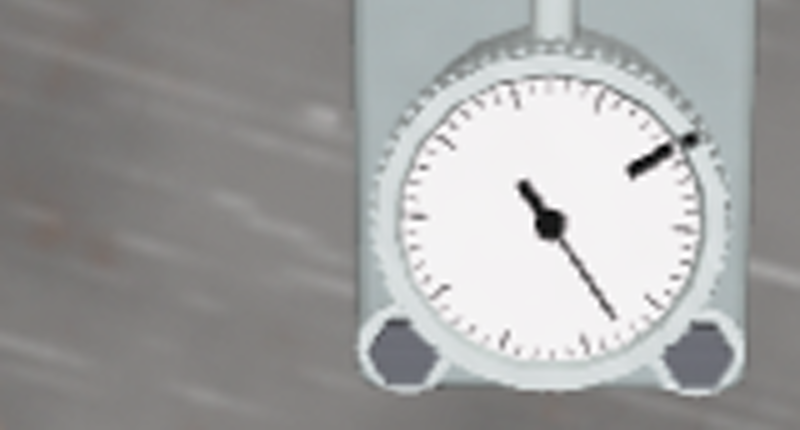

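```bash
python3 - <<'E'
from h import *
A=load('w15.png')
a=lambda u,v,z:onz(A,210+u/5-.4,65+v/5-.4,z)[:2]
D=a(550,943,46)
print('D',D,gf(D),'bush',gf(a(554,358,70)),'r',np.linalg.norm(a(554,358,70)-a(687,358,70)))
print('needle',ang(D,a(613,1038,46)),ang(a(523,904,46),D),'zero',ang(D,a(650,879,45)),ang(a(630,891,45),a(670,868,45)))
print('stop',gf(a(677,465,31)),gf(a(680,245,31)), 'anvil face',gf(a(512,218,24)))
E
```

```text
D [547.57640462 -49.87854743] [  0.07875452 -44.89472591] bush [ 1.21047565 45.44314889] r 18.024638276535693
needle -41.074908975740385 -39.94707523855413 zero 49.66314847206232 47.637332847199154
stop [19.95010739 28.36702379] [19.98795407 61.1622471 ] anvil face [-5.65063376 65.35584096]
```

```bash
python3 - <<'E'
from h import *
A=load('s6.png')
for z in (26,30,34,38): print(z,proj(A,[575.5-11,-278.5,z]),proj(A,[575.5+11,-277,z]))
s=arm.read_state(); print(np.round(s['joints'],3),s['eef_pos'])
from plan import *
rows([547.5,-49.9,100],106.7,10)
E
```

```text
26 [418.32958747 320.48748312] [427.81684879 315.50087758]
30 [418.48471224 318.40061252] [427.9885596  313.43067004]
34 [418.64045261 316.30546045] [428.16094318 311.35235135]
38 [418.79681224 314.20197752] [428.33400349 309.26587373]
[-0.532  0.312  0.604  1.847 -0.203  1.045  0.445] [541.619496   -20.56443968 217.51352287]
from [541.6 -20.6 217.5] yaw 106.73 twist 0.001
([-0.003, -0.0, 0.012], 0.0)
([-0.003, -0.0, 0.012], 0.0)
([-0.003, -0.0, 0.012], 0.0)
([-0.003, -0.0, 0.012], 0.0)
([-0.003, -0.0, 0.012], 0.0)
([-0.003, -0.001, 0.012], 0.0)
([-0.003, -0.0, 0.011], 0.0)
([-0.003, -0.001, 0.012], 0.0)
([-0.003, -0.0, 0.011], 0.0)
([-0.003, -0.001, 0.012], 0.001)
end [547.4 -50.2  99.5] 106.68
```

Emit:
arm_command:
  steps:
    - {"jaw": -1, "travel": [-0.015, -0.001, 0.01], "twist": 0}
    - {"jaw": -1, "travel": [-0.014, -0.001, 0.02], "twist": 0}
    - {"jaw": -1, "travel": [0, 0, 0.02], "twist": -0.13}
    - {"jaw": -1, "travel": [0, 0, 0.02], "twist": -0.13}
    - {"jaw": -1, "travel": [0, 0, 0.02], "twist": -0.13}
    - {"jaw": -1, "travel": [0, 0, 0.015], "twist": -0.13}
    - {"jaw": -1, "travel": [0, 0, 0.01], "twist": -0.13}
    - {"jaw": -1, "travel": [0, 0, 0], "twist": -0.135}
    - {"jaw": -1, "travel": [0, 0, 0], "twist": 0}
    - {"jaw": -1, "travel": [0, 0, 0], "twist": 0}

```text
t: 25.35
eef_pos: [548.3, -49.2, 102.8]
tcp_rot: [[-0.879, 0.478, 0.0], [0.478, 0.879, 0.0], [-0.0, 0.0, -1.0]]
wrist_force: [-0.2, -0.9, 0.6]
gripper_width: 1.001
```

```bash
python3 - <<'E'
from plan import *
arm.camera('wrist');c=snap('wrist','w16.png')
rows([547.5,-49.9,32.5],151.7,8)
print(arm.read_state()['t'])
E
```

```text
from [548.3 -49.  102.9] yaw 151.53 twist -0.003
([0.0, -0.0, 0.009], -0.0)
([0.0, -0.0, 0.009], -0.0)
([0.0, -0.0, 0.009], -0.0)
([0.0, -0.0, 0.009], -0.001)
([0.0, -0.0, 0.009], -0.0)
([0.0, -0.0, 0.008], -0.001)
([0.0, -0.001, 0.009], -0.0)
([0.0, -0.0, 0.008], -0.001)
end [547.9 -49.9  32.9] 151.7
25.45
```

View pics/w16.png

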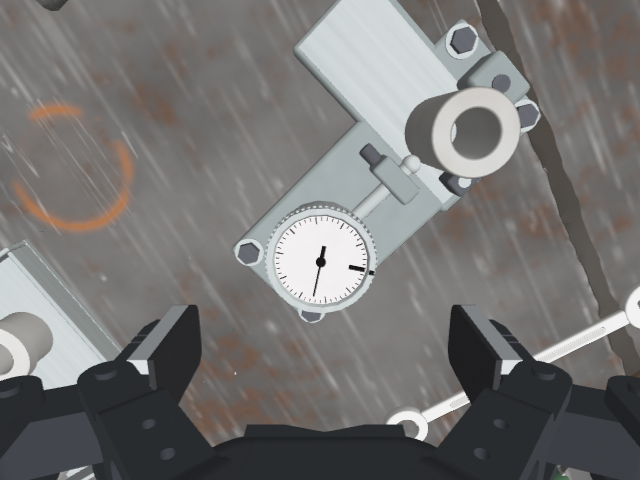

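```bash
python3 - <<'E'
from h import *
a=cv2.imread('pics/w16.png')[195:330,255:390]; cv2.imwrite('pics/w16c.png',cv2.resize(a,None,fx=5,fy=4.4444 and 5,interpolation=cv2.INTER_CUBIC)[:600])
E
```

```text
(no output)
```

View pics/w16c.png

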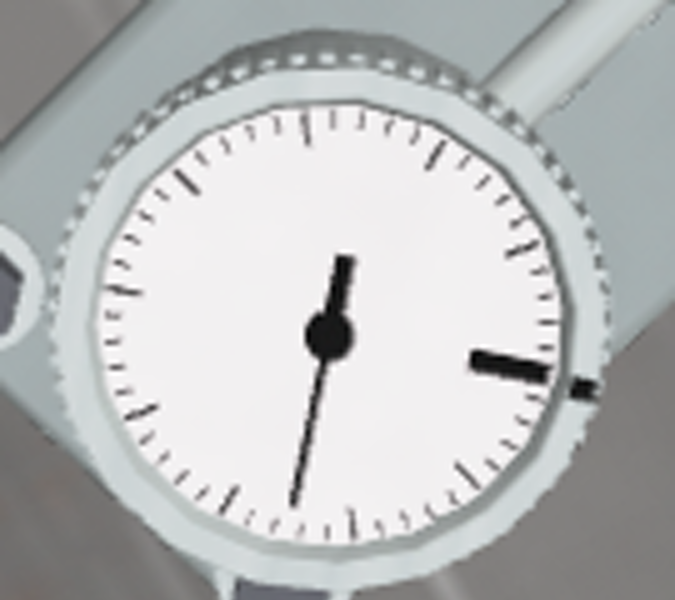

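```bash
python3 - <<'E'
from h import *
A=load('w16.png')
a=lambda u,v,z:onz(A,255+u/5-.4,195+v/5-.4,z)[:2]
for zc in (43,44,45,46):
  D=a(329,336,zc+1); D2=a(334,323,zc)
  n=ang(a(344,258,zc+1),a(294,503,zc+1)); z=ang(a(329,337,zc),a(509,367,zc)); z2=ang(a(329,337,zc),a(583,389,zc))
  print(D,D2,n,ang(D,a(294,503,zc+1)),z,z2,'turn',n-z)
E
```

```text
[548.39500616 -50.49205234] [547.69727454 -49.5347158 ] -39.70588460802959 -39.9874459768494 51.453627941410524 49.24154567720888 turn -91.15951254944011
[548.10807457 -50.32499275] [547.415196   -49.37319795] -39.70588460802963 -39.98744597684937 51.453627941410375 49.24154567720898 turn -91.15951254944
[547.82114298 -50.15793316] [547.13311746 -49.21168011] -39.70588460802949 -39.98744597684934 51.45362794141047 49.2415456772089 turn -91.15951254943997
[547.5342114  -49.99087357] [546.85103892 -49.05016226] -39.70588460802952 -39.987445976849294 51.45362794141031 49.241545677209004 turn -91.15951254943982
```

Emit:
arm_command:
  steps:
    - {"jaw": -1, "travel": [0, -0.001, 0.015], "twist": 0}
    - {"jaw": -1, "travel": [0, 0, 0.02], "twist": 0}
    - {"jaw": -1, "travel": [0, 0, 0.018], "twist": 0}
    - {"jaw": -1, "travel": [0, 0, 0.012], "twist": 0}
    - {"jaw": -1, "travel": [0, 0, 0.005], "twist": 0}
    - {"jaw": -1, "travel": [0, 0, 0], "twist": 0}
    - {"jaw": -1, "travel": [0, 0, 0], "twist": 0}
    - {"jaw": -0.5, "travel": [0, 0, 0], "twist": 0}
    - {"jaw": -0.45, "travel": [0, 0, 0], "twist": 0}
    - {"jaw": -0.45, "travel": [0, 0, 0], "twist": 0}

```text
t: 26.45
eef_pos: [547.9, -49.8, 33.1]
tcp_rot: [[-0.88, 0.474, 0.001], [0.474, 0.88, 0.0], [-0.001, 0.0, -1.0]]
wrist_force: [0.6, -0.2, 0.7]
gripper_width: 0.727
```

```bash
python3 - <<'E'
from h import *
s=arm.read_state(); print(s['t'],s['eef_pos'],s['wrist_force'],s['gripper_width'])
snap('wrist','w17.png')
E
```

```text
26.45 [547.90365398 -49.81674194  33.12944128] [ 0.58380261 -0.23250909  0.73279592] 0.7271057697691344
```

View pics/w17.png

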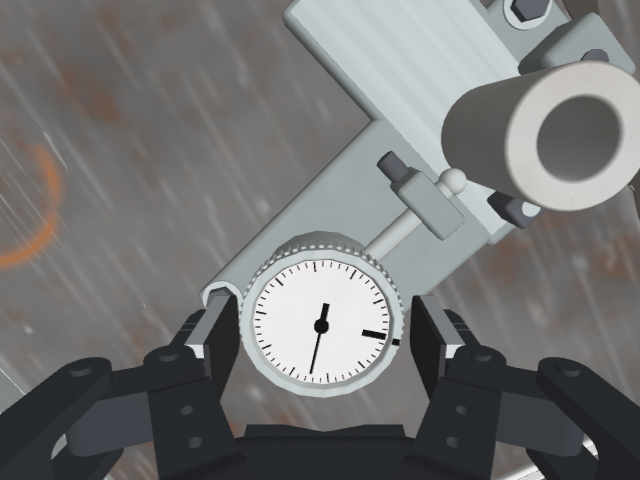

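The dial is centred between the pads at (321,327). Closing, then turning.

Emit:
arm_command:
  steps:
    - {"jaw": 0, "travel": [0, 0, 0], "twist": 0}
    - {"jaw": 1, "travel": [0, 0, 0], "twist": 0}
    - {"jaw": 1, "travel": [0, 0, 0], "twist": 0}
    - {"jaw": 1, "travel": [0, 0, 0], "twist": 0}
    - {"jaw": 1, "travel": [0, 0, 0], "twist": 0}
    - {"jaw": 1, "travel": [0, 0, 0], "twist": 0}
    - {"jaw": 1, "travel": [0, 0, 0], "twist": 0.05}
    - {"jaw": 1, "travel": [0, 0, 0], "twist": 0.1}
    - {"jaw": 1, "travel": [0, 0, 0], "twist": 0.1}
    - {"jaw": 1, "travel": [0, 0, 0], "twist": 0.1}

```text
t: 27.5
eef_pos: [547.1, -50.9, 33.6]
tcp_rot: [[-0.661, 0.75, -0.001], [0.75, 0.661, -0.0], [0.0, -0.001, -1.0]]
wrist_force: [-4.8, -2.1, 11.6]
gripper_width: 0.627
```

```bash
python3 - <<'E'
from h import *
s=arm.read_state(); print(s['t'],s['eef_pos'],s['wrist_force'],s['wrist_torque'],s['gripper_width'],np.round(s['joints'],2))
snap('wrist','w18.png')
E
```

```text
27.5 [547.10144735 -50.91828749  33.63334457] [-4.78240877 -2.14795386 11.55425752] [-0.80093292  1.39455471  0.03371432] 0.6272480139155528 [-0.31  0.57  0.41  1.97 -0.35  0.67  1.05]
```

View pics/w18.png

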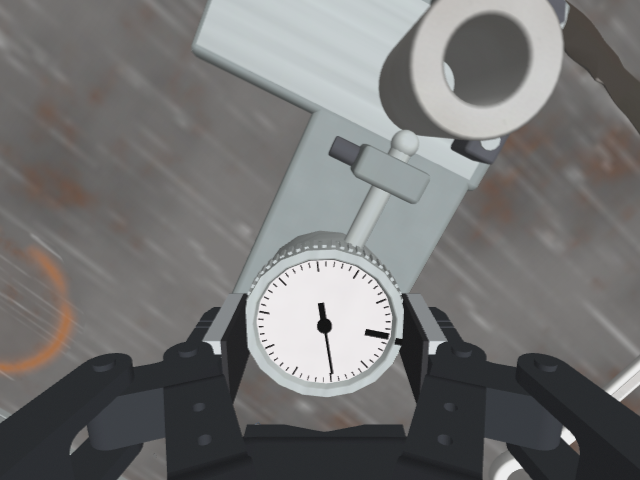

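Emit:
arm_command:
  steps:
    - {"jaw": 1, "travel": [0, 0, 0], "twist": 0.14}
    - {"jaw": 1, "travel": [0, 0, 0], "twist": 0.14}
    - {"jaw": 1, "travel": [0, 0, 0], "twist": 0.14}
    - {"jaw": 1, "travel": [0, 0, 0], "twist": 0.14}
    - {"jaw": 1, "travel": [0, 0, 0], "twist": 0.14}
    - {"jaw": 1, "travel": [0, 0, 0], "twist": 0.14}
    - {"jaw": 1, "travel": [0, 0, 0], "twist": 0.14}
    - {"jaw": 1, "travel": [0, 0, 0], "twist": 0.14}
    - {"jaw": 1, "travel": [0, 0, 0], "twist": 0.07}
    - {"jaw": 1, "travel": [0, 0, 0], "twist": 0.04}

```text
t: 28.55
eef_pos: [546.2, -51.0, 33.6]
tcp_rot: [[0.485, 0.874, -0.002], [0.874, -0.485, 0.0], [-0.001, -0.002, -1.0]]
wrist_force: [-8.2, -1.6, 16.7]
gripper_width: 0.625
```

```bash
python3 - <<'E'
from h import *
arm.camera('side');arm.camera('side')
snap('wrist','w19.png')
s=arm.read_state(); print(s['t'],s['eef_pos'],s['wrist_force'],s['wrist_torque'],s['gripper_width'],ang([0,0],[s['tcp_rot'][0][0],s['tcp_rot'][1][0]]))
a=cv2.imread('pics/w19.png')[220:410,220:420]; cv2.imwrite('pics/w19c.png',cv2.resize(a,None,fx=3,fy=3,interpolation=cv2.INTER_CUBIC))
E
```

```text
28.7 [546.23636656 -50.96780394  33.59559954] [-7.86775253 -2.68338317 16.7023421 ] [-0.35246589  2.0910137  -0.03055678] 0.6257611438177045 61.08933186626463
```

View pics/w19c.png

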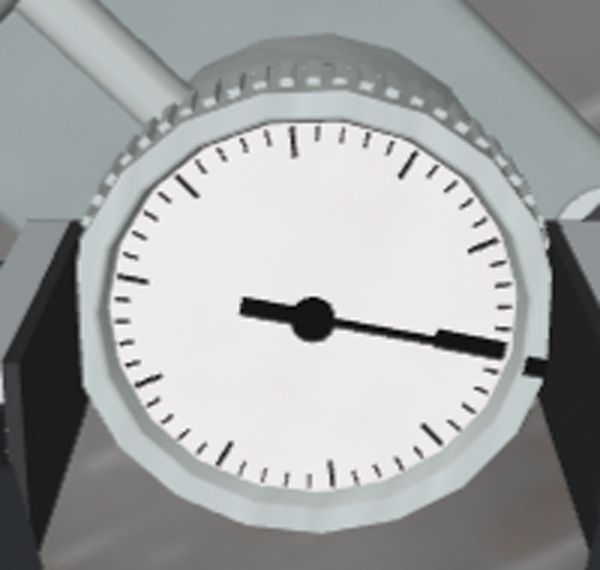

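The bar and needle nearly coincide. I'll release, rise, and check from above.

Emit:
arm_command:
  steps:
    - {"jaw": 0, "travel": [0, 0, 0], "twist": 0}
    - {"jaw": -0.5, "travel": [0, 0, 0], "twist": 0}
    - {"jaw": -0.5, "travel": [0, 0, 0], "twist": 0}
    - {"jaw": -0.6, "travel": [0, 0, 0], "twist": 0}
    - {"jaw": -0.6, "travel": [0, 0, -0.005], "twist": 0}
    - {"jaw": -0.6, "travel": [0, 0, -0.015], "twist": 0}
    - {"jaw": -0.6, "travel": [0, 0, -0.02], "twist": 0}
    - {"jaw": -0.6, "travel": [0, 0, -0.02], "twist": 0}
    - {"jaw": -0.6, "travel": [0, 0, 0], "twist": 0}
    - {"jaw": -0.6, "travel": [0, 0, 0], "twist": 0}

```text
t: 29.7
eef_pos: [548.0, -49.5, 93.5]
tcp_rot: [[0.482, 0.876, 0.001], [0.876, -0.482, 0.001], [0.001, 0.001, -1.0]]
wrist_force: [1.3, 0.6, 0.3]
gripper_width: 0.798
```

```bash
python3 - <<'E'
from h import *
arm.camera('side');arm.camera('side')
snap('wrist','w20.png')
s=arm.read_state(); print(s['t'],s['eef_pos'],s['wrist_force'],s['gripper_width'])
a=cv2.imread('pics/w20.png'); print(proj(load('w20.png'),[547.6,-50,45]))
cv2.imwrite('pics/w20c.png',cv2.resize(a[195:345,245:395],None,fx=4,fy=4,interpolation=cv2.INTER_CUBIC))
E
```

```text
29.85 [547.12459403 -49.63040641  92.18570595] [-0.08522586 -0.26241913 -0.03530749] 0.8004268889263663
[323.66299331 271.94956176]
```

View pics/w20c.png

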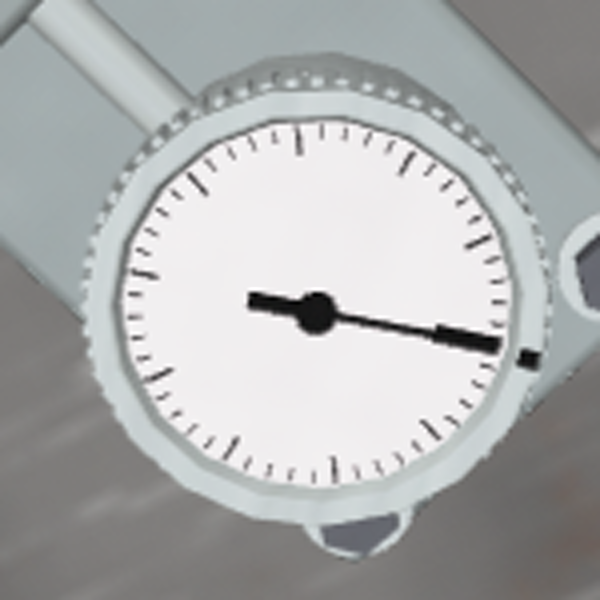

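View pics/w20.png

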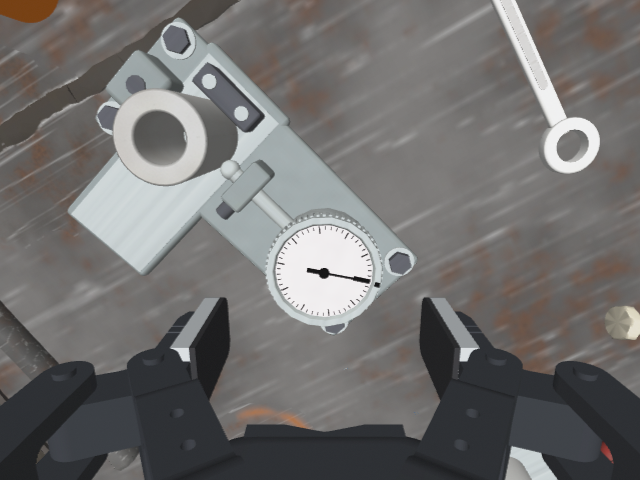

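```bash
cat > dial.py <<'E'
from h import *
import sys
def meas(f,hub):
    A=load(f); im=cv2.cvtColor(cv2.imread('pics/'+f),cv2.COLOR_BGR2GRAY)
    # rectify card plane z=44.5 to 10 px/mm around D, axes world
    zc=44.5; D=np.array([547.6,-50]); S=10; H=300
    pts=np.array([[ -25,-25],[25,-25],[25,25],[-25,25]],float)
    src=np.float32([proj(A,[*(D+p),zc]) for p in pts]); dst=np.float32([[H+S*p[0],H-S*p[1]] for p in pts])
    M=cv2.getPerspectiveTransform(src,dst); r=cv2.warpPerspective(im,M,(2*H,2*H),flags=cv2.INTER_CUBIC)
    cv2.imwrite('pics/rect_'+f,r); return r
r=meas(sys.argv[1],None)
_,w=cv2.threshold(cv2.GaussianBlur(r,(5,5),0),225,255,cv2.THRESH_BINARY)
w=cv2.morphologyEx(w,cv2.MORPH_OPEN,np.ones((9,9)))
n,l,s,c=cv2.connectedComponentsWithStats(w); i=1+np.argmax(s[1:,4]); 
cs,_=cv2.findContours((l==i).astype(np.uint8),cv2.RETR_EXTERNAL,cv2.CHAIN_APPROX_NONE)
e=cv2.fitEllipse(cv2.convexHull(cs[0])); print('card ellipse',e)
E
python3 dial.py w20.png
```

```text
card ellipse ((299.3282775878906, 301.8260192871094), (466.04718017578125, 467.0505676269531), 6.762034893035889)
```

View pics/rect_w20.png

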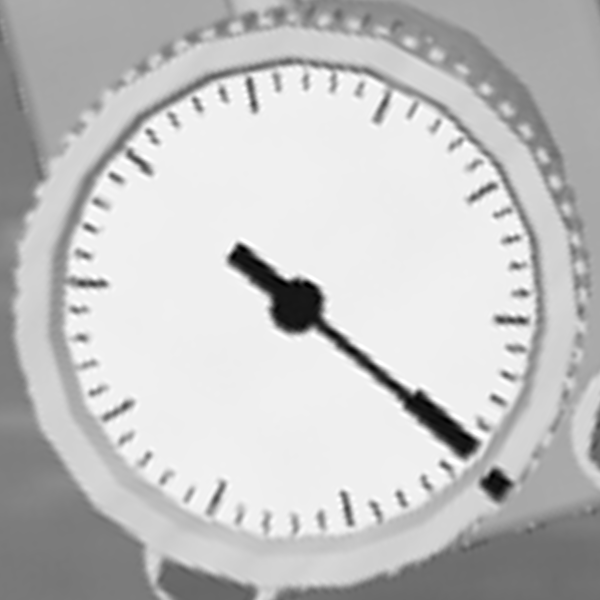

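```bash
python3 - <<'E'
from h import *
r=cv2.imread('pics/rect_w20.png',0); C=np.array([299.3,301.8])
ys,xs=np.nonzero(r<110); d=np.c_[xs,ys]-C; rad=np.hypot(*d.T); th=np.degrees(np.arctan2(d[:,1],d[:,0]))
hub=(rad<30); hc=np.array([297,305])
m=(rad<45); 
# needle thin: radius 50..125 in needle plane, tail -30..-80
dn=np.c_[xs,ys]-hc; rn=np.hypot(*dn.T); tn=np.degrees(np.arctan2(dn[:,1],dn[:,0]))
thin=(rn>45)&(rn<125)&(abs(tn-40)<12); tail=(rn>40)&(rn<85)&(abs(tn+140)<20)
a=np.c_[xs,ys][thin].mean(0); b=np.c_[xs,ys][tail].mean(0); print('thin',a,'tail',b,'needle cw',np.degrees(np.arctan2(*(a-b)[::-1])),thin.sum(),tail.sum())
bar=(rad>160)&(rad<235)&(abs(th-41)<8); p=np.c_[xs,ys][bar].mean(0)-C; print('bar',np.degrees(np.arctan2(p[1],p[0])))
pip=(rad>245)&(rad<285)&(abs(th-41)<8); p=np.c_[xs,ys][pip].mean(0)-C; print('pip',np.degrees(np.arctan2(p[1],p[0])))
E
```

```text
thin [361.9346049  359.41689373] tail [250.17653277 264.80761099] needle cw 40.249728522468885 734 946
bar 40.923262710675104
pip 42.85673468016803
```

The bar and needle agree to about 0.7°, well inside the bar's width of 7.6°. I'll retreat and do the final checks.

Emit:
arm_command:
  steps:
    - {"jaw": -0.6, "travel": [0, 0, -0.02], "twist": 0}
    - {"jaw": -0.6, "travel": [0, 0, -0.03], "twist": 0}
    - {"jaw": -0.6, "travel": [0, 0, -0.03], "twist": 0}
    - {"jaw": -0.6, "travel": [0, 0, -0.03], "twist": 0}
    - {"jaw": -0.6, "travel": [-0.02, 0, -0.03], "twist": 0}
    - {"jaw": -0.6, "travel": [-0.02, 0, 0], "twist": 0}
    - {"jaw": -0.6, "travel": [0, 0, 0], "twist": 0}
    - {"jaw": -0.6, "travel": [0, 0, 0], "twist": 0}
    - {"jaw": -0.6, "travel": [0, 0, 0], "twist": 0}
    - {"jaw": -0.6, "travel": [0, 0, 0], "twist": 0}

```text
t: 30.85
eef_pos: [528.3, -84.2, 231.8]
tcp_rot: [[0.481, 0.877, -0.001], [0.877, -0.481, -0.0], [-0.001, -0.001, -1.0]]
wrist_force: [-0.9, -0.3, -0.6]
gripper_width: 0.798
```

```bash
python3 - <<'E'
from h import *
arm.camera('side');arm.camera('side');arm.camera('side')
snap('wrist','w21.png');snap('scene','s21.png');snap('side','d21.png')
s=arm.read_state(); print(s['t'],s['eef_pos'],s['wrist_force'])
a=cv2.imread('pics/s21.png')[180:370,200:470];cv2.imwrite('pics/s21c.png',cv2.resize(a,None,fx=2.9,fy=2.9,interpolation=cv2.INTER_CUBIC))
# change vs the first scene picture outside the moved parts
b=cv2.imread('pics/s7.png')
E
python3 dial.py w21.png
```

```text
31.15 [528.35503215 -84.72315149 232.53330482] [-0.2325939  -0.38130978  0.76405521]
card ellipse ((300.4825134277344, 301.7086486816406), (466.528076171875, 469.3051452636719), 177.7565155029297)
```

View pics/w21.png

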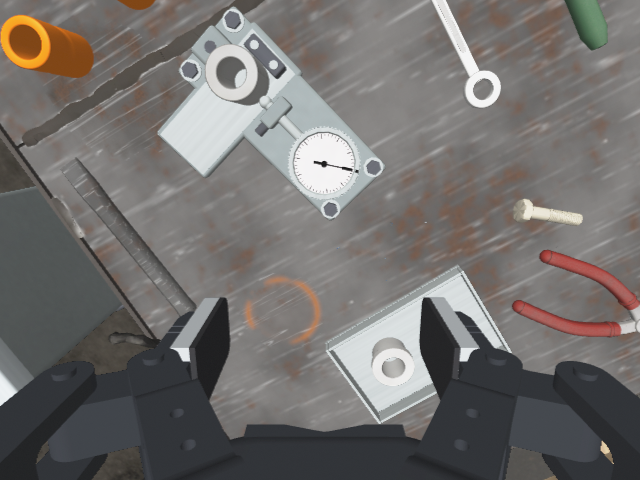

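View pics/s21c.png

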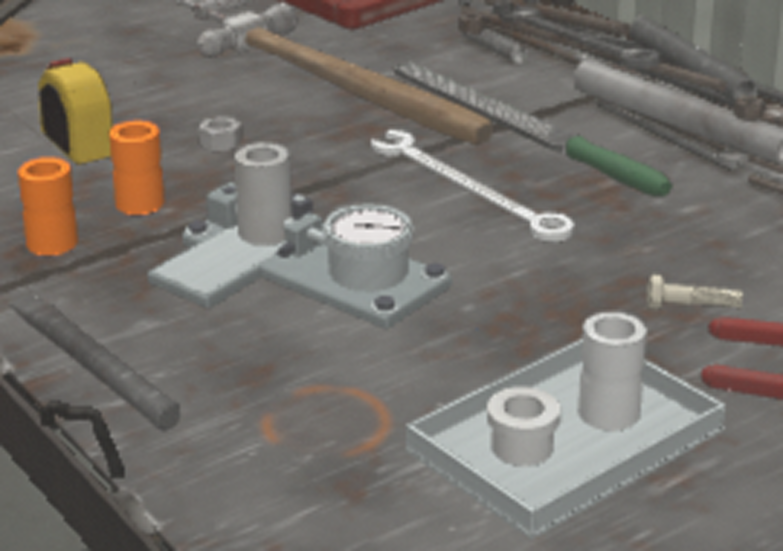

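View pics/d21.png

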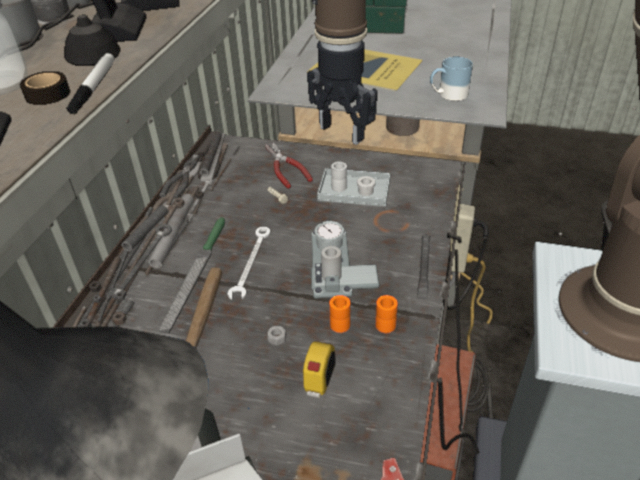

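The views show:
- Plain bush upright in the throat, with the needle lying on the bar.
- Waisted and flanged bushes standing in the tray.
- Nut, tape and spanner at their starting pixels.

Handing in.

```bash
python3 -c "
from h import *
print(arm.job_done())"
```

```text
the job is handed in; nothing more can be done
None
```

The job is done and handed in at about 31 s of the 64 s allowed.

- **Waisted bush:** I lifted it straight out of the comparator and stood it upright on the tray floor, about 62 mm centre to centre from the flanged bush, which was not touched. The last pictures show both standing.
- **Plain bush:** I stood it free on the apron, gripped it again and slid it in along +x until it was blocked. A further 1 mm commanded in +x moved it only about 0.1 mm and the force rose by about 2.5 N. From above, its axis measured 18.8 mm from the back stop's face, where home is 18.7 mm.
- **Anvil contact:** In y it was blocked too, though the force change there was small. The needle stands near -57° in the gauge frame, which means a plunger position of about -1.6 mm against the stated -1.5 mm. I made no separate nudge towards the anvil after letting go.
- **Bezel:** I turned it about 90° clockwise. The bar and needle then measured 0.7° apart, and the bar is about 7.6° wide. I left that as it was.
- **Disagreements:** The rim pip read about 2° off the bar, which I put down to it sitting higher than the card. The first two camera views disagreed by about 5 mm on the dial's centre, and the wrist camera settled that.
- **Forces and surroundings:** While sliding, the wrist force rose to about 33 N because the bush was pressed onto the base, so I eased it up by about 1.4 mm in two steps. By eye, the nut, tape, spanner and orange bushes are where they were in the first pictures.

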